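Lock the filter locker with hasp and pin, and test it

ROBOT

A 7-joint arm with a two-finger parallel gripper is mounted at the origin on the work surface. World frame = base frame: x ahead of the robot, y to its left, z up, the work surface at z = 0. Lengths are in m, angles in rad, forces in N, time in s.
With the tool pointing down it reaches from about 0.425 to 0.825 m from the base axis. Payload 3.6 kg.
Tool frame: the origin (TCP) lies between the finger pads; the fingertips stand 17 mm ahead of it and the grasp point (between the pads) lies 2 mm behind it; z points along the fingers, y is the direction in which the jaws open and shut (so a half turn about z gives the same grasp; the last joint's range is limited). The gripper opens to 85 mm and grips with 20 to 120 N. Pads are 22 mm wide; open, the fingers measure 114 mm over their backs; the gripper's body (76 mm by 85 mm) begins 54 mm behind the grasp point. The pads swing forward as they close: fully open they stand 13 mm farther back than shut.
Start: joints at [1.081, 0.615, -0.013, 1.423, 0.008, 1.103, -0.04], TCP at [0.29, -0.582, 0.248] pointing down, gripper open.
Joint ranges: [-3.12, 3.12], [-0.3, 2.06], [-1.34, 1.32], [0.26, 2.42], [-1.36, 4.5], [0.01, 1.98], [-2.84, 2.84]. Speed limits (rad/s): [2.79, 2.79, 3.14, 3.14, 3.14, 3.14, 3.14].

INTERFACE

Orientations are given as a 3x3 rotation matrix whose columns are the frame's x, y, z axes.
In Python, from plant import telemetry, vision, robot gives the robot as it stands. The module is installed in compiled form; this text tells all that it offers.
- The arm moves only by the tool move_arm, never from a script. Its argument "targets" is a list of rows, each an object with "linear": the shift along the world's x, y, z in m, a list of three; "delta_rot": the turn, a rotation vector about the world's x, y, z in degrees, a list of three. A call has 1 to 8 rows; each row shifts and turns the commanded pose from where the row before left it; what a row does not reach is not made up. A row lasts 1/12 s, in which the tool goes at most 41.7 mm and 7.16 degrees, less where a joint would pass 70% of its speed; a pose out of reach is approached as far as the arm can. A call is refused whole if a number of a shift passes 0.0417 or a number of a turn 7.16, either way. A call with a gripper value outside its range is refused whole. "hand" is the closure in counts, from 0 (fully open) to 255 (shut), set as the call begins (left out, the last holds). The fingers move at their own pace and stop on an object; "grip_force" is the grip in N (left out, the last holds). Time passes only in rows, so rows that do not move let the fingers close. It gives the time, the measured TCP pose, the force and the opening at its end, in the units of the state.
- telemetry.read_state(): the state, without advancing time (a new reading comes with each control period).
- vision.capture(name): name is "scene" or "top" or "wrist"; returns a dict with "frame" (384x512x3 uint8, blue, green, red), "fx", "fy", "cx", "cy" (pixels), "world_from_camera" (4x4, takes a point from camera to world coordinates). Camera axes: x right, y down, z forward; pixel columns grow to the right and rows downward; lengths in m; the calibration is good to about 2 mm. The wrist camera is an equidistant fisheye: a pixel r from the principal point sees the ray r / f radians off the axis. A picture is of the moment at which its call begins. There is no depth.
- robot.job_done(): hands the job in, once; it reports no verdict.
The state is a dict: "t": time; "joint_positions": joint angles; "joint_vel": joint speeds; "effort": joint torques, N m; "ee_pos": TCP position; "ee_rot": TCP orientation; "force": force on the tool from outside, world axes, zero at the start; "moment": the same for the moment, N m; "opening": opening from 0.0 (shut) to 1.0 (fully open).
Only numpy, scipy, OpenCV 4.12 (cv2) and the standard library are available. Lean on these libraries where they do the work, as an engineer would, in place of code of your own. Each camera call takes 0.05 s, during which the arm holds its last target.

TASK

Lock the small filter locker: swing its steel hasp flat over the staple, take the retaining pin from the wooden keeper block and let it hang through the staple loop in front of the hasp, down on its shoulders. Then prove that the lock holds: pull the door handle straight out from the door with about 15 N, keep that pull for about a second, never more than 30 N, and let go. Leave the other things on the bench where they are.

Things in the scene. Friction and masses are not known exactly. Their poses are not given: they have to be found in the camera images.
- locker: Birch plywood box fixed on the bench: 320 mm wide (its y from -170 to +150), 120 mm deep, 180 mm high. Origin at the foot of its front face; z up, -x straight out of the front, +y along the front towards the door's hinge. The white door covers the +y part, a fixed stile with the staple the -y end.
- staple (a point): Centre of the pin's space in the staple, a level U of 8 mm steel bar on the locker's front, middle 14 mm below the locker top; axes as the locker. The loop opens up and down: 16 mm wide along y; 16 mm along x, from the closed strap (its outer side at x = +8 mm from here) to the cross bar (inner edge -8, outermost -16). Front face of locker: x = +14 mm.
- hasp (a joint): Swing of the hasp (rad): 0 = flat on the front with its slot over the staple, growing as it swings outward; 1.57 = straight out; up to 2.2. Vertical hinge on the door, light friction (0.25 N at the tongue), stays where left. Steel strap 143 mm long, 28 mm high, 4 mm thick, top edge level with the locker top.
- hasp_hinge (a point): Hasp's vertical hinge axis, half-way up the strap, 85 mm along +y from the staple and 4 mm out of the locker's front when the door is shut.
- tongue (a point): Centre of the tongue, an upright steel tab at the hasp's free end to push or grip from above: 8 mm thick (across the strap), 16 mm along the strap, standing 35 mm above strap and locker top (this point 18 mm above). 135 mm from the hinge axis. Its -y points along the strap from hinge to tip; its -x side is outside when closed (push here to close).
- door (a joint): Door opening (rad), 0 = shut, as at the start; friction 0.08 N m, no catch. Vertical hinge 240 mm from the staple along +y, door 188 mm wide. Locked, it has a few mm of play (up to 0.03 rad), then it is held rigidly.
- handle (a point): Grip point of the door handle, 15 mm below the locker top: a round upright aluminium bar, 12 mm thick, free at its top (6 mm above the locker top) and carried at its foot, 60 mm below this point, by a level arm from the door. Bar 40 mm in front of the door face (34 mm gap), 120 mm from the door's hinge; its -x points straight out of the door.
- pin_mid (a point): Centre of the retaining pin, 130 mm long, about 90 g, z along it, head up. Lower 75 mm: round steel shank of 10 mm, 10 mm tapered tip. Upper 55 mm: flat grey head, 28 mm wide along its y, 10 mm thick along x. The head's underside (shoulders), 10 mm above this point, rests on the staple's side bars with the head's width along the front: this point is then 6 mm below point staple.
- keeper: Wooden keeper block, 80 x 80 mm, 85 mm high, fixed on the bench; origin under its centre. At the start the pin stands upright in its 13 mm bore, shoulders on the block's top; lift it 75 mm to free it.
- pin: The same retaining pin; origin at its lower tip.
- filter: Bystander: white pleated cylinder filter, 92 mm wide, 154 mm high, upright on a white turntable 180 mm wide; origin under its centre.
- tumbler: Bystander: glass tumbler, 72 mm wide, 110 mm high; origin under its centre. It and the keeper block may have changed places.
- cyclone_cup: Bystander: green cyclone cup, 100 mm wide, 130 mm high; origin under its centre.
- comb: Bystander: blue plastic comb tool, 150 x 45 x 8 mm, lying.
- seam_ripper: Bystander: steel seam ripper, 120 mm long, lying.
- brush: Bystander: hand brush, lying.
Mind the look-alikes: they are no part of the job. Of the things that look like the pin, the smaller one is meant.

How it is judged:
By the outcome, as a careful person would: the job done as asked, in the order asked, and still so for the second after the job is handed in, with the robot touching nothing.
It also fails if it takes over 72 s, if anything falls off the work surface, if the arm or the gripper's body presses on something with over 40 N, if the wrist force passes 120 N, or if a joint passes its speed limit or range.

## Working session

There is one attempt and no reset: what is moved stays moved. The work goes in short steps, Python scripts to look and compute and a tool call to move; the robot and the scene stay as the last step left them, time stands still between calls to the robot, and variables do not carry over. Pictures are saved under pics/ and viewed, and the job is handed in when it is done.

Besides the shell and the picture viewer there is one more tool, called after "Call:" by a JSON object that holds its "api" and its "payload", one argument or row to a line. move_arm: Moves the arm, as the interface text tells. Its arguments: {"type":"object","properties":{"targets":{"type":"array","items":{"type":"object","properties":{"linear":{"type":"array","items":{"type":"number"}},"delta_rot":{"type":"array","items":{"type":"number"}}}}},"hand":{"type":"number"},"grip_force":{"type":"number"}},"required":["targets"]}

```bash
mkdir -p pics; ls
python3 - <<'E'
from plant import telemetry, vision, robot
import cv2,numpy as np
np.set_printoptions(precision=4,suppress=True)
for n in ["scene","top","wrist"]:
    c=vision.capture(n); cv2.imwrite(f"pics/{n}0.png",c["frame"]); print(n,c["fx"],c["fy"],c["cx"],c["cy"]); print(np.array(c["world_from_camera"]))
s=telemetry.read_state()
for k in s: print(k,np.array(s[k]))
E
```

```text
pics
scene 465.27079504196627 465.27079504196627 261.8598351926358 200.54126728542232
[[ 0.9044  0.2193 -0.3661  0.9606]
 [ 0.4261 -0.5102  0.7471 -0.9259]
 [-0.023  -0.8316 -0.5548  0.747 ]
 [ 0.      0.      0.      1.    ]]
top 499.92747297647304 499.92747297647304 259.22313893163704 185.7578932464019
[[-0.0055 -0.9949  0.1004  0.4142]
 [-1.      0.0059  0.0041 -0.1112]
 [-0.0047 -0.1004 -0.9949  1.3466]
 [ 0.      0.      0.      1.    ]]
wrist 297.3186396354542 297.3186396354542 250.90307699839585 189.0962293931762
[[ 0.4468 -0.8571 -0.2566  0.3546]
 [-0.8946 -0.4289 -0.1252 -0.5487]
 [-0.0028  0.2855 -0.9584  0.3725]
 [ 0.      0.      0.      1.    ]]
t 0.15
joint_positions [ 1.0815  0.6157 -0.0126  1.4246  0.0081  1.1034 -0.0404]
joint_vel [ 0.0017 -0.004   0.0003 -0.0026 -0.0008 -0.0018  0.0004]
effort [  0.001  -46.9659   0.2594 -17.1252   0.0099   0.0071  -0.    ]
ee_pos [ 0.2899 -0.5811  0.2474]
ee_rot [[ 0.8948  0.4465 -0.0009]
 [ 0.4465 -0.8948  0.0018]
 [-0.     -0.002  -1.    ]]
force [-0.4393  0.5549  0.0997]
moment [-0.0243  0.0344 -0.0332]
opening 0.9968185022487127
```

View pics/scene0.png

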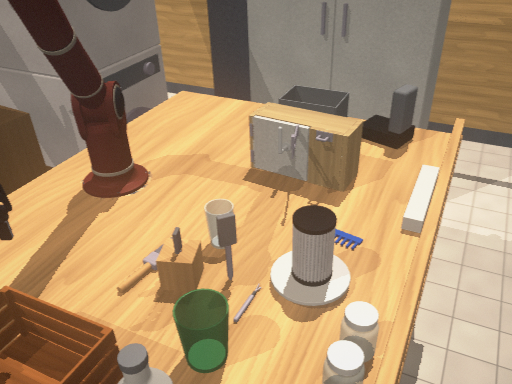

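View pics/top0.png

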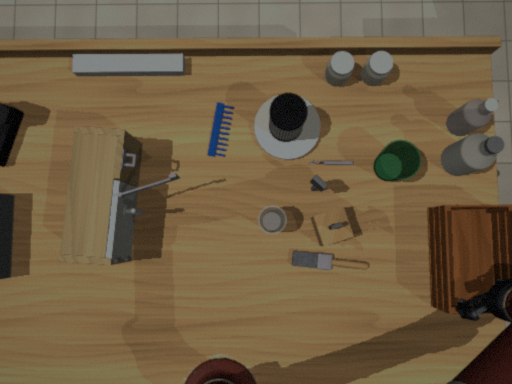

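View pics/wrist0.png

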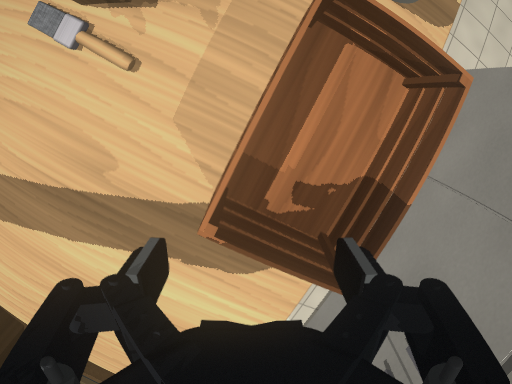

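Run:
```python
import cv2
t=cv2.imread("pics/top0.png"); s=cv2.imread("pics/scene0.png")
cv2.imwrite("pics/c1.png",cv2.resize(t[115:275,50:250],None,fx=4,fy=3.7*4/3.7*0.92,interpolation=cv2.INTER_CUBIC)[:600])
cv2.imwrite("pics/c2.png",cv2.resize(t[165:255,250:370],None,fx=6,fy=6,interpolation=cv2.INTER_CUBIC))
cv2.imwrite("pics/c3.png",cv2.resize(s[90:200,235:375],None,fx=5,fy=5,interpolation=cv2.INTER_CUBIC))
cv2.imwrite("pics/c4.png",cv2.resize(s[190:300,140:280],None,fx=5,fy=5,interpolation=cv2.INTER_CUBIC))
```

```text
(no output)
```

View pics/c1.png

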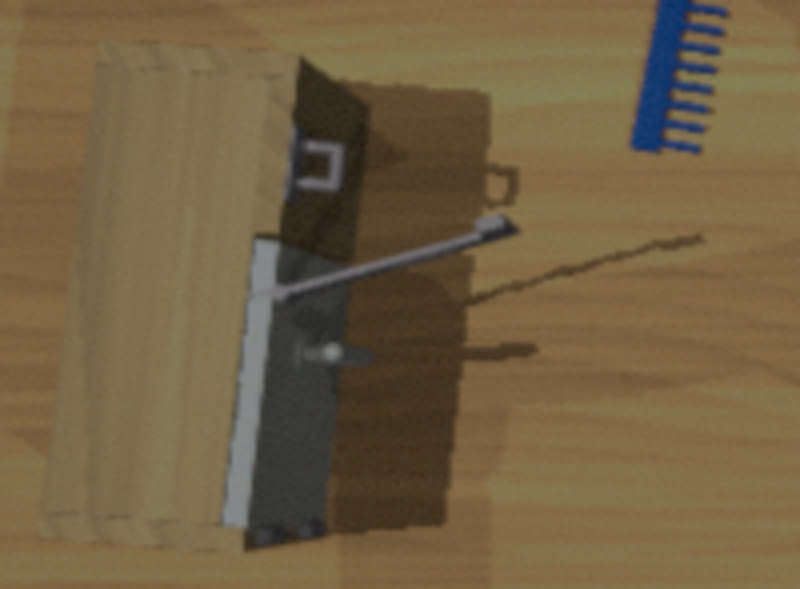

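View pics/c2.png

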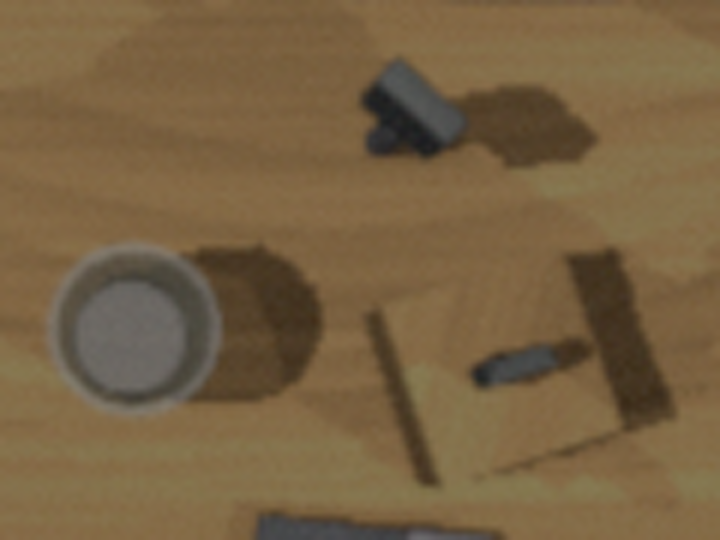

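View pics/c3.png

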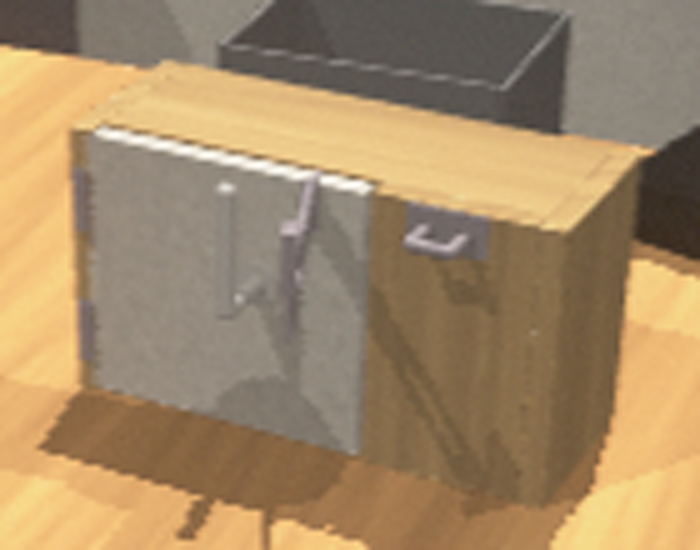

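View pics/c4.png

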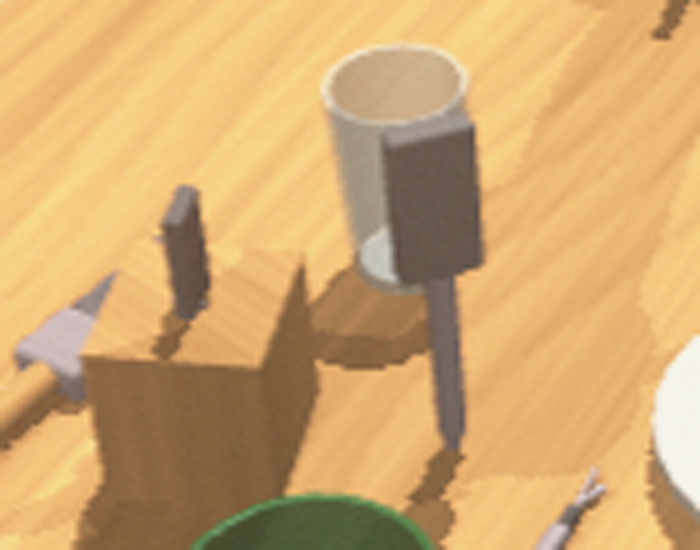

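```bash
cat > h.py <<'E'
import numpy as np,cv2
from scipy.optimize import least_squares
np.set_printoptions(precision=4,suppress=True)
K={"scene":(465.2708,261.860,200.541),"top":(499.9275,259.223,185.758)}
T={}
def setcam(vision,n):
    c=vision.capture(n); T[n]=np.array(c["world_from_camera"]); K[n]=(c["fx"],c["cx"],c["cy"]); return c["frame"]
def proj(n,P):
    P=np.atleast_2d(P); W=T[n]; q=(P-W[:3,3])@W[:3,:3]; f,cx,cy=K[n]
    if n=="wrist":
        r=np.hypot(q[:,0],q[:,1]); th=np.arctan2(r,q[:,2]); k=f*th/r
        return np.c_[cx+k*q[:,0],cy+k*q[:,1]]
    return np.c_[cx+f*q[:,0]/q[:,2],cy+f*q[:,1]/q[:,2]]
def back(n,uv,z):
    W=T[n]; f,cx,cy=K[n]; x,y=uv[0]-cx,uv[1]-cy
    if n=="wrist":
        r=np.hypot(x,y); th=r/f; d=np.array([np.sin(th)*x/r,np.sin(th)*y/r,np.cos(th)])
    else: d=np.array([x/f,y/f,1])
    d=W[:3,:3]@d; o=W[:3,3]; return o+d*(z-o[2])/d[2]
def L2W(p,P):
    # p=x,y,yaw of locker x-axis
    c,s=np.cos(p[2]),np.sin(p[2]); P=np.atleast_2d(P)
    return np.c_[p[0]+c*P[:,0]-s*P[:,1],p[1]+s*P[:,0]+c*P[:,1],P[:,2]]
T["scene"]=np.load("Ts.npy") if __import__("os").path.exists("Ts.npy") else None
T["top"]=np.load("Tt.npy") if __import__("os").path.exists("Tt.npy") else None
E
python3 - <<'E'
from plant import vision
import h,numpy as np
for n,f in (("scene","Ts"),("top","Tt")):
    h.setcam(vision,n); np.save(f+".npy",h.T[n])
from h import *
c1=lambda x,y:(50+(x-1.5)/4,115+(y-1.4)/3.68)
c3=lambda x,y:(235+(x-2)/5,90+(y-2)/5)
def model(p):
    ys=p[3]
    return dict(a=(0,-.17,.18),b=(.12,-.17,.18),c=(.12,.15,.18),d=(0,-.17,0),e=(0,.15,0),f=(0,.15,.18),
     s1=(-.03,ys-.016,.17),s2=(-.03,ys+.016,.17),h=(-.04,ys+.12,.186))
obs=[("top","a",c1(300,60)),("scene","a",c3(555,232)),("top","b",c1(100,45)),("scene","b",c3(650,152)),("top","c",c1(40,540)),("scene","c",c3(163,62)),
("top","d",c1(368,100)),("scene","d",c3(545,503)),("top","e",c1(328,532)),("top","f",c1(245,550)),("scene","f",c3(75,128)),
("top","s1",c1(345,141)),("top","s2",c1(341,192)),("scene","s2",c3(408,244)),("scene","s1",c3(458,254)),("top","h",c1(333,352)),("scene","h",c3(226,184))]
def res(p):
    m=model(p); return np.concatenate([proj(n,L2W(p,m[k]))[0]-uv for n,k,uv in obs])
r=least_squares(res,[.5,.2,1.57,-.1],loss="soft_l1")
print(r.x); 
for o,e in zip(obs,r.fun.reshape(-1,2)): print(o[:2],e)
p=r.x;ys=p[3];np.save("lock.npy",p)
hh=L2W(p,(-.004,ys+.085,.166))[0]; st=L2W(p,(-.014,ys,.166))[0]; print("hinge",hh,"staple",st,"handle",L2W(p,(-.04,ys+.12,.165)))
tg=back("top",c1(491,222),.215);print("tongue top",tg,np.linalg.norm((tg-hh)[:2]))
c2=lambda x,y:(250+(x-2.5)/6,165+(y-2.5)/6)
c4=lambda x,y:(140+(x-2)/5,190+(y-2)/5)
print("pin head top",[back("top",c2(*u),.14) for u in ((475,371),(553,353),(513,362))],back("scene",c4(187,190),.14))
for u in ((372,312),(436,485),(632,430),(572,262)): print("keeper",back("top",c2(*u),.085))
E
```

```text
[ 0.5007  0.2265  1.4976 -0.0995]
('top', 'a') [-0.5778 -2.2834]
('scene', 'a') [2.6027 1.0123]
('top', 'b') [-0.7572 -1.5165]
('scene', 'b') [-1.6941  0.7934]
('top', 'c') [-0.2375 -0.453 ]
('scene', 'c') [-0.2182  0.4409]
('top', 'd') [0.4408 0.9425]
('scene', 'd') [-0.2787  2.1843]
('top', 'e') [-0.4788  1.4923]
('top', 'f') [0.0623 0.3912]
('scene', 'f') [-1.7947  0.7869]
('top', 's1') [-0.3287 -0.1472]
('top', 's2') [-0.5725 -0.7346]
('scene', 's2') [-1.6737 -0.0441]
('scene', 's1') [-0.9874  0.282 ]
('top', 'h') [-0.1816 -0.6571]
('scene', 'h') [-0.1447  0.9224]
hinge [0.5149 0.2214 0.166 ] staple [0.5989 0.2052 0.166 ] handle [[0.4774 0.1881 0.165 ]]
tongue top [0.5544 0.0915 0.215 ] 0.13576698100058623
pin head top [array([ 0.4367, -0.2728,  0.14  ]), array([ 0.4438, -0.3042,  0.14  ]), array([ 0.4403, -0.2881,  0.14  ])] [ 0.4355 -0.2777  0.14  ]
keeper [ 0.4627 -0.2375  0.085 ]
keeper [ 0.3904 -0.263   0.085 ]
keeper [ 0.4128 -0.3453  0.085 ]
keeper [ 0.4832 -0.3218  0.085 ]
```

Call:
{"api": "move_arm", "payload": {
  "hand": 255,
  "grip_force": 40,
  "targets": [
    {"linear":[0.004,0.012,0.017],"delta_rot":[0,0,2]},
    {"linear":[0.0126,0.036,0],"delta_rot":[0,0,4.5]},
    {"linear":[0.0126,0.036,0],"delta_rot":[0,0,4.5]},
    {"linear":[0.0126,0.036,0],"delta_rot":[0,0,4.5]},
    {"linear":[0.0126,0.036,0],"delta_rot":[0,0,4.5]},
    {"linear":[0.0126,0.036,0],"delta_rot":[0,0,4.5]},
    {"linear":[0.0126,0.036,0],"delta_rot":[0,0,4.5]},
    {"linear":[0.004,0.012,0],"delta_rot":[0,0,2]}
  ]
}}

```text
t: 0.92
ee_pos: [0.3764, -0.3349, 0.2656]
ee_rot: [[0.527, 0.85, 0.001], [0.85, -0.527, 0.004], [0.004, -0.001, -1.0]]
force: [0.2, 0.2, 0.3]
opening: 0.003
```

```bash
cat > snap.py <<'E'
import sys,pickle,cv2
from plant import vision,telemetry
import numpy as np
np.set_printoptions(precision=4,suppress=True)
n,name=sys.argv[1:3]
c=vision.capture(n); pickle.dump(c,open(f"pics/{name}.pkl","wb")); 
f=c["frame"]
cv2.imwrite(f"pics/{name}.png",cv2.resize(f,(800,600),interpolation=cv2.INTER_CUBIC))
s=telemetry.read_state(); print(s["t"],s["ee_pos"],np.array(s["ee_rot"])[:,1],s["force"],s["opening"],s["joint_positions"])
E
python3 snap.py wrist w1
```

```text
0.9667 [ 0.3767 -0.3347  0.2657] [ 0.8506 -0.5258 -0.0008] [ 0.8158  1.6919 -0.5964] -0.0019818755173212545 [ 0.8279  0.3769 -0.1991  1.808   0.0837  0.9663  0.041 ]
```

View pics/w1.png

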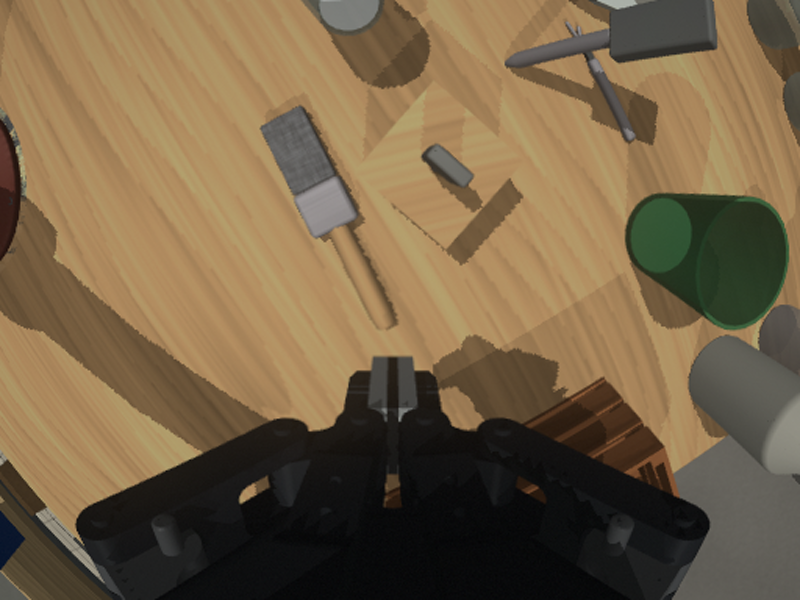

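Run:
```python
import cv2,pickle
f=pickle.load(open("pics/w1.pkl","rb"))["frame"]
cv2.imwrite("pics/c5.png",cv2.resize(f[45:175,220:350],None,fx=4.6,fy=4.6,interpolation=cv2.INTER_CUBIC))
```

```text
(no output)
```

View pics/c5.png

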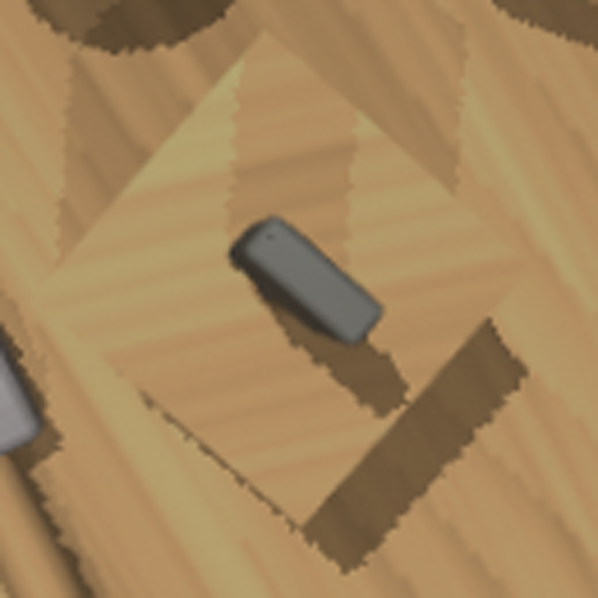

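Run:
```python
import pickle
from h import *
c=pickle.load(open("pics/w1.pkl","rb"))
T["wrist"]=np.array(c["world_from_camera"]);K["wrist"]=(c["fx"],c["cx"],c["cy"])
m=lambda u:(220+(u[0]-1.8)/4.6,45+(u[1]-1.8)/4.6)
hd=np.array([back("wrist",m(u),.14) for u in ((275,217),(382,308),(357,345),(250,255))]);print(hd,hd.mean(0))
kp=np.array([back("wrist",m(u),.085) for u in ((265,32),(532,270),(305,525),(40,300))]);print(kp,kp.mean(0))
w=(hd[1]+hd[2]-hd[0]-hd[3]);print("width ang",np.degrees(np.arctan2(w[1],w[0])))
e=kp[1]-kp[0];print(np.degrees(np.arctan2(e[1],e[0])))
c2=lambda x,y:(250+(x-2.5)/6,165+(y-2.5)/6)
print("look",[back("top",c2(*u),.2) for u in((400,62),(463,110),(385,140))])
```

```text
[[ 0.4397 -0.2766  0.14  ]
 [ 0.448  -0.301   0.14  ]
 [ 0.4405 -0.3045  0.14  ]
 [ 0.4321 -0.2803  0.14  ]] [ 0.4401 -0.2906  0.14  ]
[[ 0.4655 -0.2404  0.085 ]
 [ 0.4903 -0.3167  0.085 ]
 [ 0.4153 -0.3408  0.085 ]
 [ 0.3913 -0.2659  0.085 ]] [ 0.4406 -0.2909  0.085 ]
width ang -71.00767814558861
-71.98186342979031
look [array([ 0.5543, -0.2383,  0.2   ]), array([ 0.5356, -0.2621,  0.2   ]), array([ 0.5242, -0.232 ,  0.2   ])]
```

Call:
{"api": "move_arm", "payload": {
  "targets": [
    {"linear":[0.006,0.0175,0],"delta_rot":[0,0,2]},
    {"linear":[0.0117,0.0346,0],"delta_rot":[0,0,4]},
    {"linear":[0.0117,0.0346,0],"delta_rot":[0,0,4]},
    {"linear":[0.0117,0.0346,0],"delta_rot":[0,0,4]},
    {"linear":[0.0117,0.0346,0],"delta_rot":[0,0,4]},
    {"linear":[0.0117,0.0346,0],"delta_rot":[0,0,4]},
    {"linear":[0.0117,0.0346,0],"delta_rot":[0,0,4]},
    {"linear":[0.0117,0.0346,0],"delta_rot":[0,0,4]}
  ]
}}

```text
t: 1.63
ee_pos: [0.4621, -0.081, 0.2654]
ee_rot: [[0.042, 0.999, 0.0], [0.999, -0.042, -0.001], [-0.001, 0.0, -1.0]]
force: [1.5, -0.5, 0.4]
opening: -0.001
```

Call:
{"api": "move_arm", "payload": {
  "targets": [
    {"linear":[0.0117,0.0346,0],"delta_rot":[0,0,5]},
    {"linear":[0.0117,0.0346,0],"delta_rot":[0,0,5]},
    {"linear":[0.0117,0.0346,0],"delta_rot":[0,0,5]},
    {"linear":[0.0117,0.0346,0],"delta_rot":[0,0,2]},
    {"linear":[0.006,0.0175,0],"delta_rot":[0,0,2]},
    {"linear":[0,0,0],"delta_rot":[0,0,0]}
  ]
}}

```text
t: 2.13
ee_pos: [0.5155, 0.0796, 0.2654]
ee_rot: [[-0.292, 0.956, 0.001], [0.956, 0.292, 0.004], [0.004, 0.003, -1.0]]
force: [0.2, -0.2, 0.8]
opening: -0.001
```

```bash
python3 snap.py wrist w2
```

```text
2.1833 [0.5149 0.0762 0.2651] [0.9577 0.2877 0.0003] [0.2174 0.1422 0.095 ] 0.0011941462256523602 [ 0.1583  0.4348 -0.5044  1.7613  0.2418  1.0072 -0.145 ]
```

View pics/w2.png

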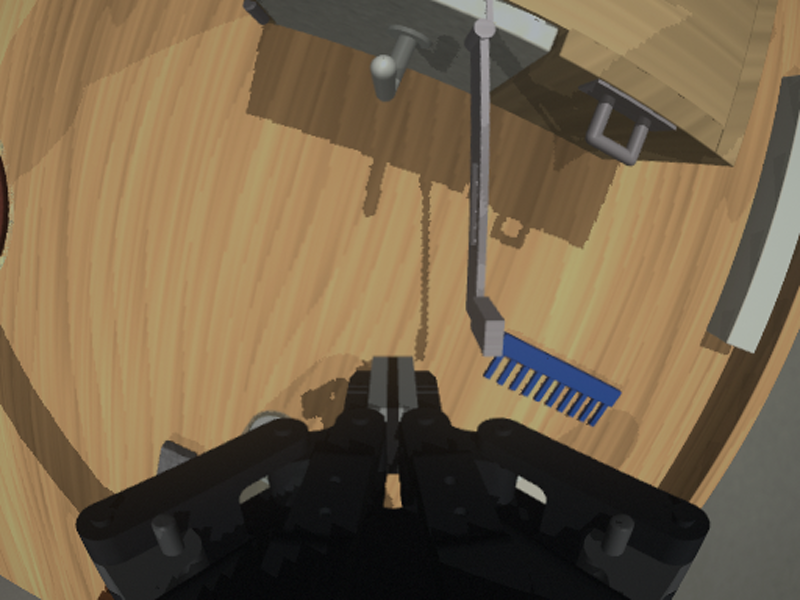

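Run:
```python
import cv2,pickle
f=pickle.load(open("pics/w2.pkl","rb"))["frame"]
cv2.imwrite("pics/c6.png",cv2.resize(f[0:130,220:480],None,fx=3,fy=3,interpolation=cv2.INTER_CUBIC))
cv2.imwrite("pics/c7.png",cv2.resize(f[180:240,290:350],None,fx=8,fy=8,interpolation=cv2.INTER_CUBIC))
```

```text
(no output)
```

View pics/c6.png

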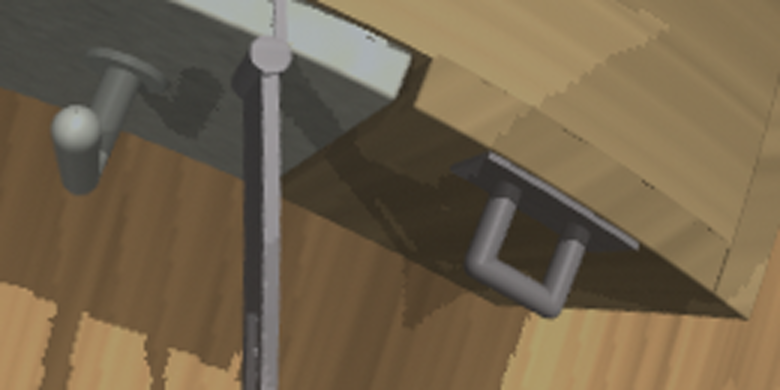

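View pics/c7.png

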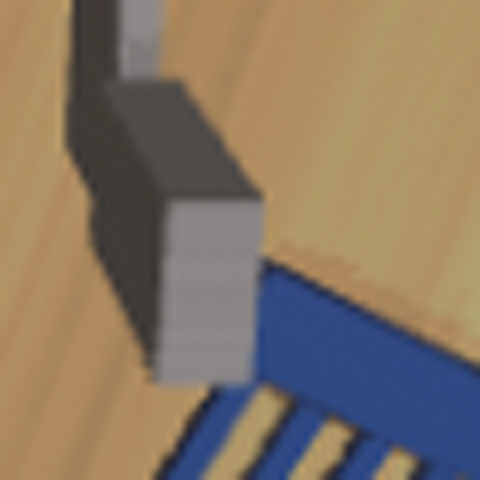

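Run:
```python
import pickle
from h import *
c=pickle.load(open("pics/w2.pkl","rb"))
T["wrist"]=np.array(c["world_from_camera"]);K["wrist"]=(c["fx"],c["cx"],c["cy"])
m=lambda x,y:(220+(x-1)/3,(y-1)/3)
B=lambda x,y,z:back("wrist",m(x,y),z)
t=np.array([back("wrist",(290+(x-3.5)/8,180+(y-3.5)/8),.215) for x,y in ((165,200),(263,200),(250,383),(155,380))])
print("tongue",t.mean(0),t)
print("handle",B(76,124,.186)); print("knuckle",B(271,55,.181)); print("corner",B(745,318,.18))
o=[B(470,262,.166),B(553,316,.166)];print("outer",o)
i=[B(499,260,.168),B(545,283,.168)];print("inner",i)
print("door top corner",B(397,98,.18))
p=np.load("lock.npy");ys=p[3]
print(L2W(p,(-.04,ys+.12,0)),L2W(p,(0,-.17,0)),L2W(p,[(-.03,ys+.016,0),(-.03,ys-.016,0)]),L2W(p,(-.004,ys+.085,0)))
```

```text
tongue [0.5544 0.0943 0.215 ] [[0.5481 0.1006 0.215 ]
 [0.5558 0.1029 0.215 ]
 [0.5607 0.0877 0.215 ]
 [0.5529 0.0858 0.215 ]]
handle [0.4773 0.19   0.186 ]
knuckle [0.5151 0.2226 0.181 ]
corner [0.6676 0.2146 0.18  ]
outer [array([0.5836, 0.195 , 0.166 ]), array([0.6123, 0.1909, 0.166 ])]
inner [array([0.5906, 0.1984, 0.168 ]), array([0.6059, 0.198 , 0.168 ])]
door top corner [0.5477 0.2244 0.18  ]
[[0.4774 0.1881 0.    ]] [[0.6702 0.214  0.    ]] [[0.5818 0.1904 0.    ]
 [0.6137 0.1881 0.    ]] [[0.5149 0.2214 0.    ]]
```

Run:
```python
from h import *
H=np.array([.515,.2228])
def P(f,g=0.0185):
    f=np.radians(f);u=np.array([np.cos(f),np.sin(f)]);t=np.array([-u[1],u[0]]);return H+.135*u-g*t
prev=np.array([.515,.0765])
for f in list(range(-73,-2,5))+[-4.2]:
    q=P(f);print(f,q,np.round((q-prev)*1000,1));prev=q
```

```text
-73 [0.5368 0.0883] [21.8 11.8]
-68 [0.5484 0.0907] [11.6  2.4]
-63 [0.5598 0.0941] [11.4  3.4]
-58 [0.5709 0.0985] [11.   4.4]
-53 [0.5815 0.1039] [10.6  5.3]
-48 [0.5916 0.1101] [10.1  6.2]
-43 [0.6011 0.1172] [9.5 7.1]
-38 [0.61   0.1251] [8.9 7.9]
-33 [0.6181 0.1338] [8.2 8.7]
-28 [0.6255 0.1431] [7.4 9.3]
-23 [0.632 0.153] [6.5 9.9]
-18 [0.6377 0.1635] [ 5.6 10.5]
-13 [0.6424 0.1744] [ 4.7 10.9]
-8 [0.6461 0.1857] [ 3.7 11.3]
-3 [0.6488 0.1973] [ 2.7 11.6]
-4.2 [0.6483 0.1945] [-0.6 -2.8]
```

Call:
{"api": "move_arm", "payload": {
  "targets": [
    {"linear":[0,0,-0.03],"delta_rot":[0,0,0]},
    {"linear":[0,0,-0.031],"delta_rot":[0,0,0]},
    {"linear":[0,0,0],"delta_rot":[0,0,0]}
  ]
}}

```text
t: 2.43
ee_pos: [0.5109, 0.0702, 0.1993]
ee_rot: [[-0.281, 0.96, -0.012], [0.96, 0.281, -0.004], [-0.001, -0.012, -1.0]]
force: [-0.5, -0.8, -0.4]
opening: 0.001
```

Call:
{"api": "move_arm", "payload": {
  "targets": [
    {"linear":[0,0,0],"delta_rot":[0,0,0]},
    {"linear":[0,0,0],"delta_rot":[0,0,0]}
  ]
}}

```text
t: 2.6
ee_pos: [0.5154, 0.0731, 0.2055]
ee_rot: [[-0.282, 0.959, 0.002], [0.959, 0.282, -0.0], [-0.001, 0.002, -1.0]]
force: [-0.0, 0.1, 0.2]
opening: -0.0
```

Call:
{"api": "move_arm", "payload": {
  "targets": [
    {"linear":[0.011,0.008,0],"delta_rot":[0,0,0]},
    {"linear":[0.011,0.007,0],"delta_rot":[0,0,0]},
    {"linear":[0.0116,0.0024,0],"delta_rot":[0,0,5]},
    {"linear":[0.0114,0.0034,0],"delta_rot":[0,0,5]},
    {"linear":[0.011,0.0044,0],"delta_rot":[0,0,5]},
    {"linear":[0.0106,0.0053,0],"delta_rot":[0,0,5]},
    {"linear":[0.0101,0.0062,0],"delta_rot":[0,0,5]}
  ]
}}

```text
t: 3.18
ee_pos: [0.5929, 0.1101, 0.2067]
ee_rot: [[-0.664, 0.747, 0.004], [0.747, 0.664, -0.0], [-0.002, 0.003, -1.0]]
force: [-0.9, 0.2, 0.9]
opening: -0.002
```

Call:
{"api": "move_arm", "payload": {
  "targets": [
    {"linear":[0.0095,0.0071,0],"delta_rot":[0,0,5]},
    {"linear":[0.0089,0.0079,0],"delta_rot":[0,0,5]},
    {"linear":[0.0082,0.0087,0],"delta_rot":[0,0,5]},
    {"linear":[0.0074,0.0093,0],"delta_rot":[0,0,5]},
    {"linear":[0.0065,0.0099,0],"delta_rot":[0,0,5]}
  ]
}}

```text
t: 3.6
ee_pos: [0.6334, 0.1528, 0.2067]
ee_rot: [[-0.918, 0.397, 0.004], [0.397, 0.918, -0.0], [-0.003, 0.001, -1.0]]
force: [0.5, -0.3, -0.8]
opening: 0.0
```

```bash
python3 snap.py wrist w3
```

```text
3.65 [0.634  0.1559 0.2066] [0.3925 0.9197 0.0053] [0.8092 2.807  0.9241] -0.00025177846477350964 [ 0.0924  0.7381 -0.6785  1.4593  0.4893  1.1111  0.4928]
```

View pics/w3.png

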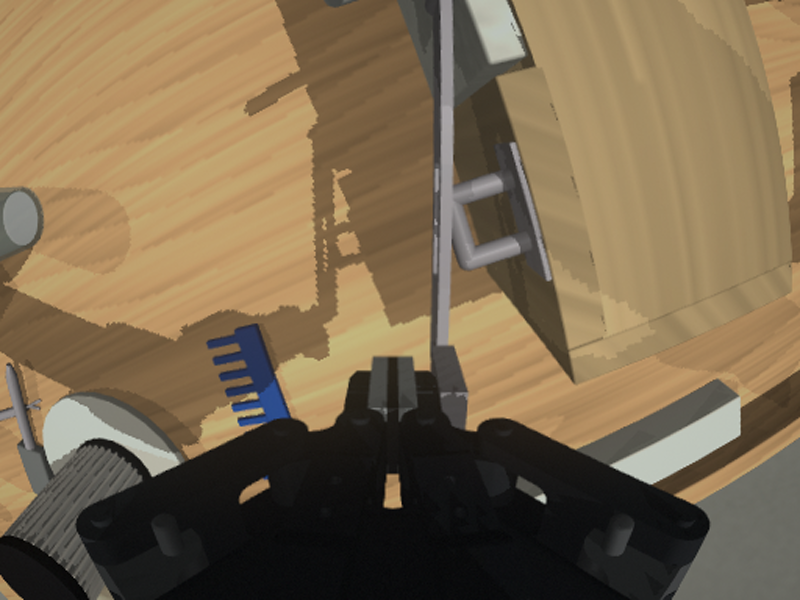

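Call:
{"api": "move_arm", "payload": {
  "targets": [
    {"linear":[0.0056,0.0105,0],"delta_rot":[0,0,5]},
    {"linear":[0.0047,0.0109,0],"delta_rot":[0,0,5]},
    {"linear":[0.0037,0.01,0],"delta_rot":[0,0,5]},
    {"linear":[0.001,0.004,0],"delta_rot":[0,0,3]},
    {"linear":[0,0,0],"delta_rot":[0,0,0]}
  ]
}}

```text
t: 4.07
ee_pos: [0.6473, 0.1898, 0.2061]
ee_rot: [[-0.995, 0.096, 0.002], [0.096, 0.995, 0.002], [-0.002, 0.002, -1.0]]
force: [-0.5, -0.4, -0.2]
opening: -0.001
```

```bash
python3 snap.py wrist w4
```

```text
4.1167 [0.6472 0.1889 0.2058] [0.0984 0.9951 0.0008] [-0.2818 -0.5198  0.6114] -0.0012288693259794598 [ 0.0627  0.791  -0.7452  1.3864  0.5506  1.174   0.7275]
```

View pics/w4.png

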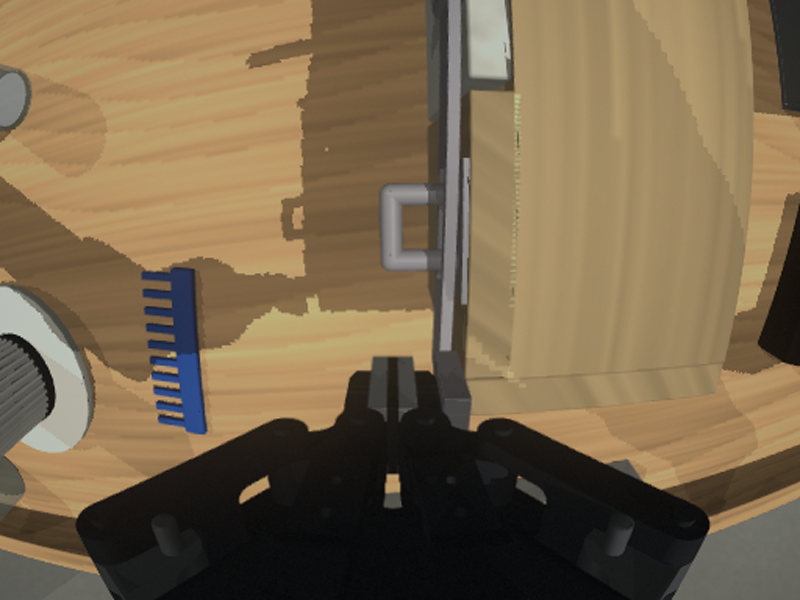

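Call:
{"api": "move_arm", "payload": {
  "targets": [
    {"linear":[0,0.003,0],"delta_rot":[0,0,0]},
    {"linear":[0,0.002,0],"delta_rot":[0,0,0]},
    {"linear":[0,0,0],"delta_rot":[0,0,0]}
  ]
}}

```text
t: 4.37
ee_pos: [0.6467, 0.194, 0.2049]
ee_rot: [[-0.995, 0.097, 0.001], [0.097, 0.995, -0.0], [-0.001, -0.0, -1.0]]
force: [-0.1, 1.0, 0.8]
opening: -0.001
```

Call:
{"api": "move_arm", "payload": {
  "targets": [
    {"linear":[0,0.002,0],"delta_rot":[0,0,0]},
    {"linear":[0,0,0],"delta_rot":[0,0,0]}
  ]
}}

```text
t: 4.53
ee_pos: [0.6469, 0.1943, 0.2046]
ee_rot: [[-0.995, 0.097, -0.0], [0.097, 0.995, -0.003], [-0.0, -0.003, -1.0]]
force: [-1.6, -3.3, 3.1]
opening: -0.001
```

Call:
{"api": "move_arm", "payload": {
  "targets": [
    {"linear":[0,0.002,0],"delta_rot":[0,0,0]},
    {"linear":[0,0,0],"delta_rot":[0,0,0]}
  ]
}}

```text
t: 4.7
ee_pos: [0.6469, 0.1945, 0.2046]
ee_rot: [[-0.995, 0.098, -0.001], [0.098, 0.995, -0.007], [0.0, -0.007, -1.0]]
force: [-2.1, -6.3, 4.5]
opening: -0.002
```

Call:
{"api": "move_arm", "payload": {
  "targets": [
    {"linear":[0,-0.005,0],"delta_rot":[0,0,0]},
    {"linear":[0,-0.02,0],"delta_rot":[0,0,0]},
    {"linear":[0,-0.03,0.02],"delta_rot":[0,0,0]},
    {"linear":[-0.02,-0.03,0.03],"delta_rot":[0,0,0]},
    {"linear":[-0.02,-0.01,0.01],"delta_rot":[0,0,0]},
    {"linear":[0,0,0],"delta_rot":[0,0,0]},
    {"linear":[0,0,0],"delta_rot":[0,0,0]}
  ]
}}

```text
t: 5.28
ee_pos: [0.6088, 0.1067, 0.262]
ee_rot: [[-0.995, 0.096, 0.002], [0.096, 0.995, 0.002], [-0.002, 0.002, -1.0]]
force: [-0.0, 0.3, -0.1]
opening: 0.001
```

```bash
python3 snap.py wrist w5
python3 - <<'E'
import cv2,pickle
f=pickle.load(open("pics/w5.pkl","rb"))["frame"]
cv2.imwrite("pics/c8.png",cv2.resize(f[60:240,240:440],None,fx=4,fy=3.3,interpolation=cv2.INTER_CUBIC))
E
```

```text
5.3333 [0.6089 0.1072 0.261 ] [0.0949 0.9955 0.0015] [-0.6611  0.0181  0.0262] 0.003254262874095355 [ 0.2381  0.6628 -0.8002  1.4897  0.4929  1.1974  0.8391]
```

View pics/w5.png

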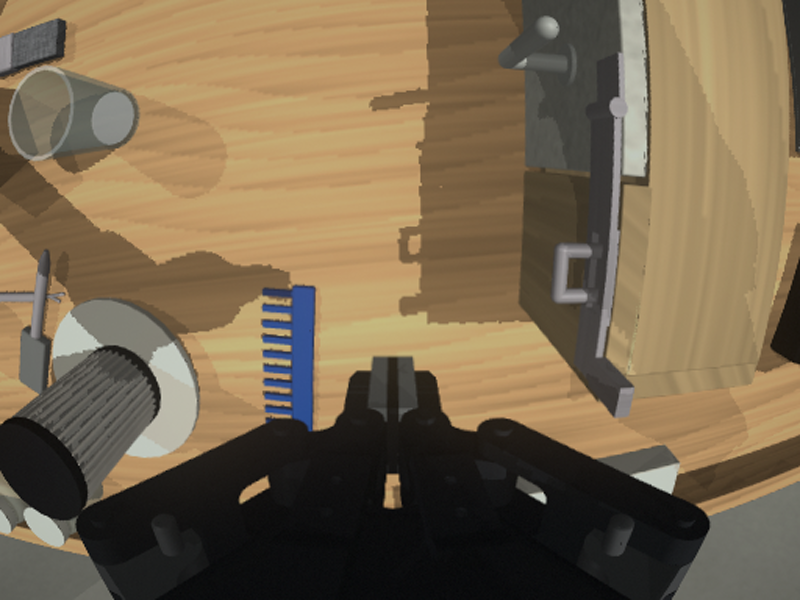

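View pics/c8.png

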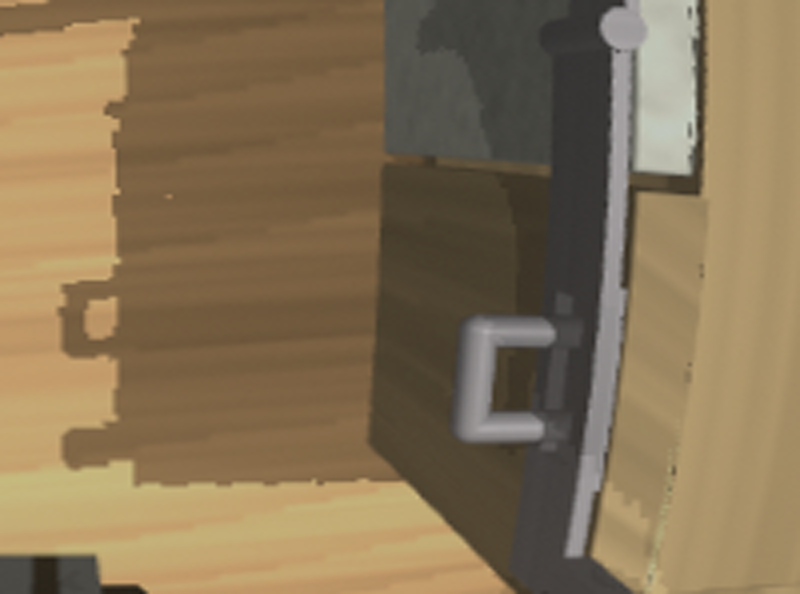

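Run:
```python
import pickle
from h import *
c=pickle.load(open("pics/w5.pkl","rb"))
T["wrist"]=np.array(c["world_from_camera"]);K["wrist"]=(c["fx"],c["cx"],c["cy"])
m=lambda x,y:(240+(x-1.5)/4,60+(y-1.15)/3.3)
a,b=back("wrist",m(478,331),.166),back("wrist",m(474,430),.166)
print(a,b); mid=(a+b)/2; ax=np.array([np.cos(1.4976),np.sin(1.4976),0]); print("staple",mid+.012*ax, np.linalg.norm(a-b), np.degrees(np.arctan2(*(a-b)[1::-1])))
k=back("wrist",m(623,29),.181);print("knuckle",k,"handle",back("wrist",(547/1.5625,27/1.5625),.186))
```

```text
[0.586  0.1952 0.166 ] [0.6109 0.1944 0.166 ]
staple [0.5993 0.2068 0.166 ] 0.024890718889459724 178.09920257836006
knuckle [0.5151 0.2227 0.181 ] handle [0.4787 0.1884 0.186 ]
```

Call:
{"api": "move_arm", "payload": {
  "hand": 130,
  "targets": [
    {"linear":[-0.007,-0.017,0],"delta_rot":[0,0,-3]},
    {"linear":[-0.014,-0.033,0],"delta_rot":[0,0,-5.5]},
    {"linear":[-0.014,-0.033,0],"delta_rot":[0,0,-5.5]},
    {"linear":[-0.014,-0.033,0],"delta_rot":[0,0,-5.5]},
    {"linear":[-0.014,-0.033,0],"delta_rot":[0,0,-5.5]},
    {"linear":[-0.014,-0.033,0],"delta_rot":[0,0,-5.5]},
    {"linear":[-0.014,-0.033,0],"delta_rot":[0,0,-5.5]},
    {"linear":[-0.014,-0.033,0],"delta_rot":[0,0,-5.5]}
  ]
}}

```text
t: 6.0
ee_pos: [0.5039, -0.1418, 0.26]
ee_rot: [[-0.681, 0.733, -0.0], [0.733, 0.681, 0.002], [0.001, 0.001, -1.0]]
force: [1.5, -0.7, -0.1]
opening: 0.492
```

Call:
{"api": "move_arm", "payload": {
  "targets": [
    {"linear":[-0.014,-0.033,0],"delta_rot":[0,0,-5.5]},
    {"linear":[-0.014,-0.033,0],"delta_rot":[0,0,-5.5]},
    {"linear":[-0.014,-0.033,0],"delta_rot":[0,0,-5.5]},
    {"linear":[-0.014,-0.033,0],"delta_rot":[0,0,-5.5]},
    {"linear":[-0.008,-0.018,0],"delta_rot":[0,0,-3]},
    {"linear":[0,0,0],"delta_rot":[0,0,0]},
    {"linear":[0,0,0],"delta_rot":[0,0,0]}
  ]
}}

```text
t: 6.58
ee_pos: [0.4405, -0.2913, 0.2601]
ee_rot: [[-0.309, 0.951, -0.0], [0.951, 0.309, 0.002], [0.002, 0.001, -1.0]]
force: [0.2, 0.8, 0.4]
opening: 0.494
```

```bash
python3 snap.py wrist w6
python3 - <<'E'
import cv2,pickle
f=pickle.load(open("pics/w6.pkl","rb"))["frame"]
cv2.imwrite("pics/c9.png",cv2.resize(f[200:300,190:310],None,fx=6,fy=6,interpolation=cv2.INTER_CUBIC))
E
```

```text
6.6333 [ 0.4412 -0.2897  0.2604] [0.9499 0.3126 0.0013] [-0.5681  0.6468 -0.123 ] 0.4901998632228595 [ 0.8983  0.4558 -0.5281  1.7479  0.2621  1.0094  0.5918]
```

View pics/w6.png

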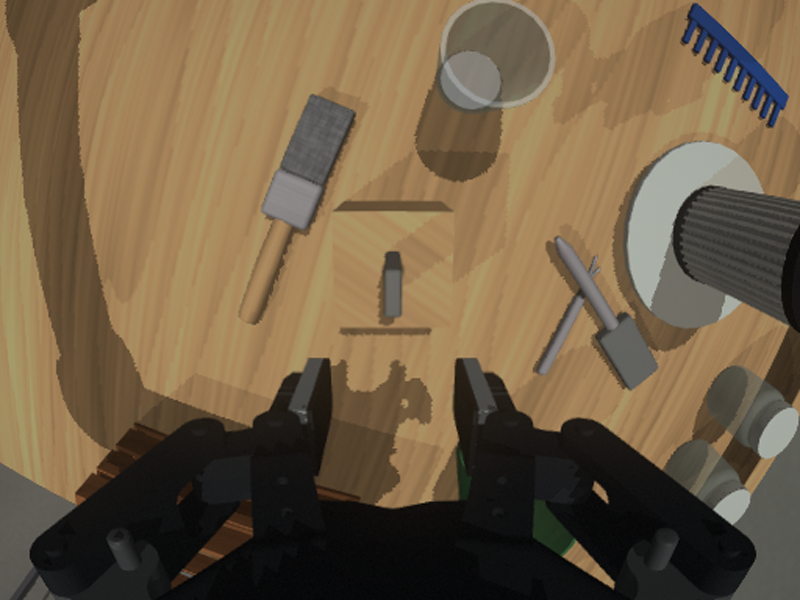

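Run:
```python
import pickle
from h import *
c=pickle.load(open("pics/w6.pkl","rb"))
T["wrist"]=np.array(c["world_from_camera"]);K["wrist"]=(c["fx"],c["cx"],c["cy"])
q=[back("wrist",(x/1.5625,y/1.5625),.14) for x,y in((386,263),(401,263),(401,317),(386,317))];print(q,np.mean(q,0))
```

```text
[array([ 0.4313, -0.2748,  0.14  ]), array([ 0.439 , -0.2723,  0.14  ]), array([ 0.4487, -0.3016,  0.14  ]), array([ 0.4407, -0.3042,  0.14  ])] [ 0.4399 -0.2882  0.14  ]
```

Call:
{"api": "move_arm", "payload": {
  "targets": [
    {"linear":[-0.0005,0,-0.03],"delta_rot":[0,0,0]},
    {"linear":[0,0,-0.03],"delta_rot":[0,0,0]},
    {"linear":[0,0,-0.01],"delta_rot":[0,0,0]},
    {"linear":[0,0,0],"delta_rot":[0,0,0]}
  ]
}}

```text
t: 6.97
ee_pos: [0.439, -0.2887, 0.1885]
ee_rot: [[-0.314, 0.95, -0.005], [0.949, 0.314, 0.005], [0.006, -0.003, -1.0]]
force: [0.0, 0.1, -0.3]
opening: 0.489
```

Call:
{"api": "move_arm", "payload": {
  "targets": [
    {"linear":[0,0,-0.025],"delta_rot":[0,0,0]},
    {"linear":[0,0,-0.025],"delta_rot":[0,0,0]},
    {"linear":[0,0,-0.018],"delta_rot":[0,0,0]},
    {"linear":[0,0,0],"delta_rot":[0,0,0]},
    {"linear":[0,0,0],"delta_rot":[0,0,0]}
  ]
}}

```text
t: 7.38
ee_pos: [0.4407, -0.2909, 0.1238]
ee_rot: [[-0.311, 0.95, 0.001], [0.95, 0.311, 0.0], [0.0, 0.001, -1.0]]
force: [-1.0, 0.1, -0.2]
opening: 0.491
```

Call:
{"api": "move_arm", "payload": {
  "hand": 255,
  "grip_force": 50,
  "targets": [
    {"linear":[0,0,0],"delta_rot":[0,0,0]},
    {"linear":[0,0,0],"delta_rot":[0,0,0]},
    {"linear":[0,0,0],"delta_rot":[0,0,0]},
    {"linear":[0,0,0],"delta_rot":[0,0,0]},
    {"linear":[0,0,0],"delta_rot":[0,0,0]},
    {"linear":[0,0,0],"delta_rot":[0,0,0]}
  ]
}}

```text
t: 7.88
ee_pos: [0.4408, -0.292, 0.1247]
ee_rot: [[-0.309, 0.951, 0.003], [0.951, 0.309, -0.002], [-0.003, 0.003, -1.0]]
force: [-0.9, 0.3, 6.1]
opening: 0.107
```

Call:
{"api": "move_arm", "payload": {
  "targets": [
    {"linear":[0,0,0.01],"delta_rot":[0,0,0]},
    {"linear":[0,0,0.02],"delta_rot":[0,0,0]},
    {"linear":[0,0,0.02],"delta_rot":[0,0,0]},
    {"linear":[0,0,0.02],"delta_rot":[0,0,0]},
    {"linear":[0,0,0.02],"delta_rot":[0,0,0]},
    {"linear":[0,0,0.03],"delta_rot":[0,0,0]},
    {"linear":[0,0,0.04],"delta_rot":[0,0,0]},
    {"linear":[0,0,0.04],"delta_rot":[0,0,0]}
  ]
}}

```text
t: 8.55
ee_pos: [0.4381, -0.2911, 0.3244]
ee_rot: [[-0.31, 0.951, -0.002], [0.951, 0.31, 0.002], [0.002, -0.002, -1.0]]
force: [1.2, -1.1, -1.8]
opening: 0.11
```

```bash
python3 snap.py wrist w7; python3 snap.py scene s7
python3 - <<'E'
import cv2
f=cv2.imread("pics/s7.png"); cv2.imwrite("pics/s7c.png",f[150:500,150:500])
E
```

```text
8.6 [ 0.4427 -0.2926  0.3335] [0.9509 0.3094 0.01  ] [ 3.1412 -0.8916  4.4697] 0.10840176188360301 [ 0.9227  0.387  -0.553   1.6334  0.2197  1.1676  0.6336]
8.65 [ 0.4427 -0.2923  0.3304] [0.9509 0.3094 0.0097] [ 1.5494  0.933  -0.8469] 0.1071507331741481 [ 0.922   0.3896 -0.5525  1.6388  0.2211  1.1608  0.6318]
```

View pics/w7.png

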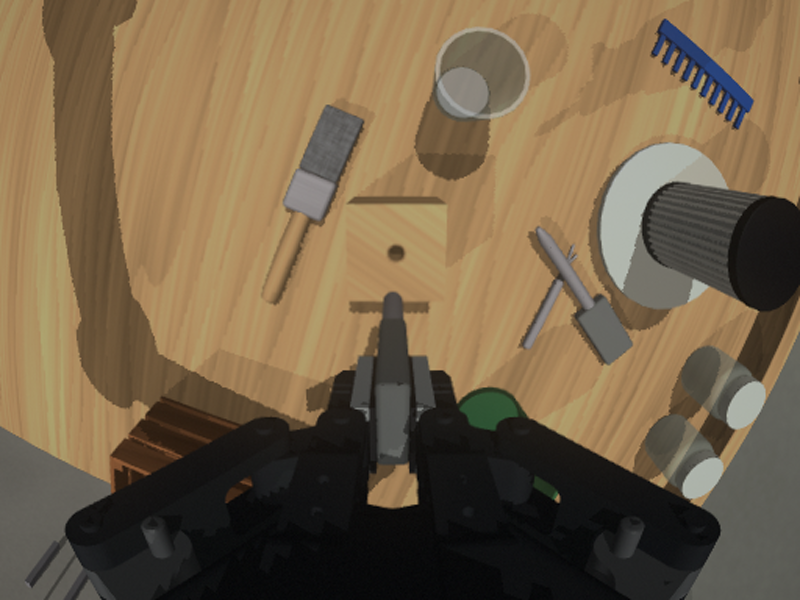

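View pics/s7c.png

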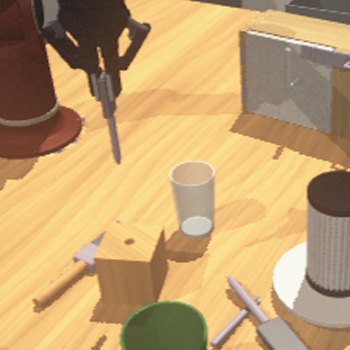

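```bash
python3 - <<'E'
import pickle
from h import *
for n,t,hh in (("w1",(510,62),(670,28)),("w2",None,(178,458)),("w3",(10,365),(35,470)),("w6",(560,240),(632,355)),("w7",(540,232),(608,335))):
    c=pickle.load(open(f"pics/{n}.pkl","rb"))
    T["wrist"]=np.array(c["world_from_camera"]);K["wrist"]=(c["fx"],c["cx"],c["cy"])
    for l,u in (("tip",t),("head",hh)):
        if u is not None: print(n,l,back("wrist",(u[0]/1.5625,u[1]/1.5625),.01),back("wrist",(u[0]/1.5625,u[1]/1.5625),.15))
print(back("scene",(228,279),0),back("scene",(228,215),.19), back("top",(313,188),0))
E
python3 snap.py top t7
```

```text
w1 tip [ 0.5428 -0.2493  0.01  ] [ 0.4955 -0.2581  0.15  ]
w1 head [ 0.7079 -0.2848  0.01  ] [ 0.5999 -0.2806  0.15  ]
w2 head [ 0.3583 -0.2024  0.01  ] [ 0.4079 -0.0734  0.15  ]
w3 tip [ 0.5686 -0.2418  0.01  ] [ 0.5672 -0.0575  0.15  ]
w3 head [ 0.6844 -0.3148  0.01  ] [ 0.6326 -0.0988  0.15  ]
w6 tip [ 0.5734 -0.2363  0.01  ] [ 0.5152 -0.2311  0.15  ]
w6 head [ 0.6934 -0.313   0.01  ] [ 0.5904 -0.2791  0.15  ]
w7 tip [ 0.5737 -0.2385  0.01  ] [ 0.5232 -0.2332  0.15  ]
w7 head [ 0.6945 -0.3154  0.01  ] [ 0.6056 -0.2856  0.15  ]
[ 0.5352 -0.2472  0.    ] [ 0.5517 -0.2524  0.19  ] [ 0.5432 -0.251   0.    ]
8.7 [ 0.4408 -0.2919  0.3268] [0.9509 0.3093 0.0048] [-0.1209 -0.2119 -1.2174] 0.10402387079321139 [ 0.9216  0.3924 -0.551   1.6447  0.2218  1.1592  0.6313]
```

View pics/t7.png

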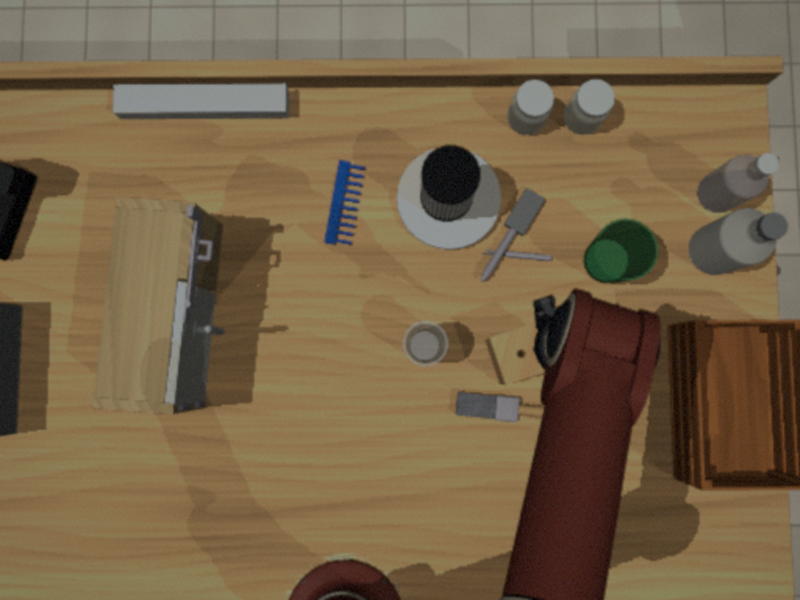

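Call:
{"api": "move_arm", "payload": {
  "targets": [
    {"linear":[0.006,0.0178,0.003],"delta_rot":[0,0,2.4]},
    {"linear":[0.0114,0.0356,0],"delta_rot":[0,0,4.8]},
    {"linear":[0.0114,0.0356,0],"delta_rot":[0,0,4.8]},
    {"linear":[0.0114,0.0356,0],"delta_rot":[0,0,4.8]},
    {"linear":[0.0114,0.0356,0],"delta_rot":[0,0,4.8]},
    {"linear":[0.0114,0.0356,0],"delta_rot":[0,0,4.8]},
    {"linear":[0.0114,0.0356,0],"delta_rot":[0,0,4.8]},
    {"linear":[0.0114,0.0356,0],"delta_rot":[0,0,4.8]}
  ]
}}

```text
t: 9.37
ee_pos: [0.524, -0.0224, 0.3244]
ee_rot: [[-0.813, 0.583, -0.004], [0.583, 0.813, -0.0], [0.003, -0.003, -1.0]]
force: [0.3, 0.0, -0.6]
opening: 0.111
```

Call:
{"api": "move_arm", "payload": {
  "targets": [
    {"linear":[0.0114,0.0356,0],"delta_rot":[0,0,4.8]},
    {"linear":[0.0114,0.0356,0],"delta_rot":[0,0,4.8]},
    {"linear":[0.0114,0.0356,0],"delta_rot":[0,0,4.8]},
    {"linear":[0.0114,0.0356,0],"delta_rot":[0,0,4.8]},
    {"linear":[0.0114,0.03,0],"delta_rot":[0,0,4.8]},
    {"linear":[0.0114,0.024,0],"delta_rot":[0,0,4.8]},
    {"linear":[0.005,0.01,0],"delta_rot":[0,0,3]}
  ]
}}

```text
t: 9.95
ee_pos: [0.5969, 0.1872, 0.3237]
ee_rot: [[-0.998, 0.061, -0.005], [0.061, 0.998, 0.002], [0.005, 0.002, -1.0]]
force: [0.7, 0.7, -0.5]
opening: 0.113
```

Call:
{"api": "move_arm", "payload": {
  "targets": [
    {"linear":[0,0,0],"delta_rot":[0,0,0]},
    {"linear":[0,0,0],"delta_rot":[0,0,0]},
    {"linear":[0,0,0],"delta_rot":[0,0,0]}
  ]
}}

```text
t: 10.2
ee_pos: [0.598, 0.1804, 0.3248]
ee_rot: [[-0.997, 0.074, -0.002], [0.074, 0.997, -0.002], [0.002, -0.003, -1.0]]
force: [0.6, -0.3, -0.9]
opening: 0.112
```

```bash
python3 snap.py wrist w8
```

```text
10.25 [0.5982 0.1801 0.3252] [ 0.075   0.9972 -0.0023] [ 0.7031 -0.8433 -0.771 ] 0.10734173420695434 [ 0.127   0.6341 -0.8501  1.3631  0.4741  1.3553  0.7699]
```

View pics/w8.png

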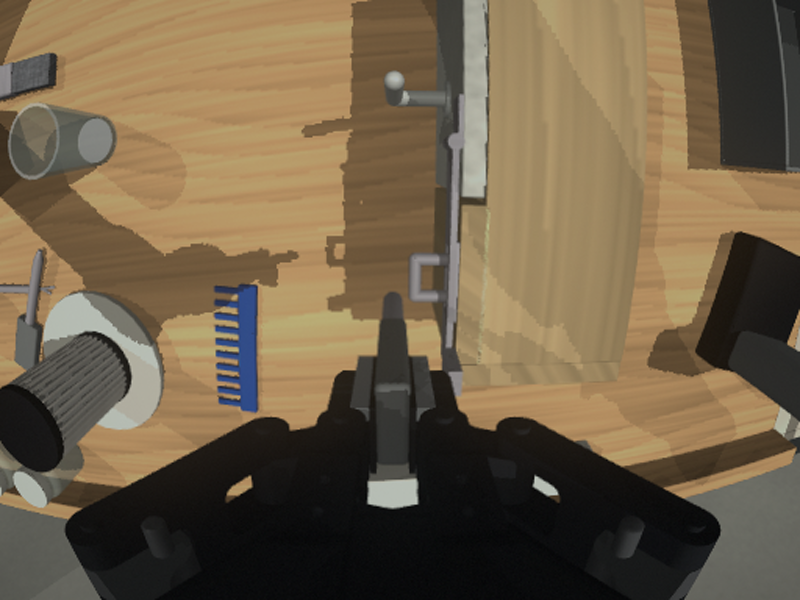

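Run:
```python
import cv2,pickle
f=pickle.load(open("pics/w8.pkl","rb"))["frame"]
cv2.imwrite("pics/c10.png",cv2.resize(f[150:250,230:310],None,fx=6,fy=6,interpolation=cv2.INTER_CUBIC))
```

```text
(no output)
```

View pics/c10.png

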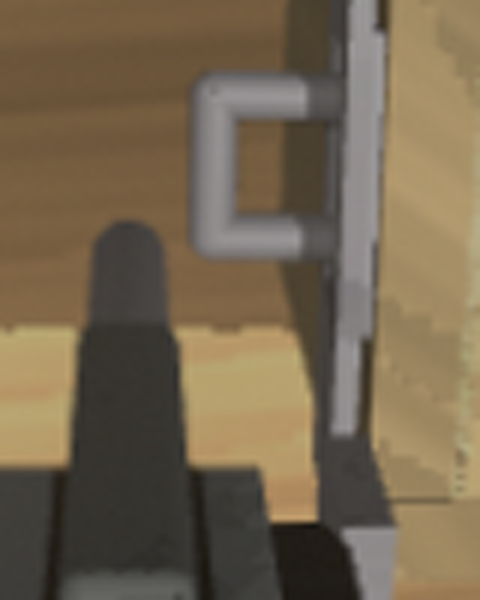

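Run:
```python
import pickle
from h import *
c=pickle.load(open("pics/w8.pkl","rb"))
T["wrist"]=np.array(c["world_from_camera"]);K["wrist"]=(c["fx"],c["cx"],c["cy"])
print(T["wrist"])
m=lambda x,y:(230+(x-2.5)/6,150+(y-2.5)/6)
B=lambda x,y,z:back("wrist",m(x,y),z)
tcp=np.array([.5982,.1801,.3252])
print("shoulder",B(131,325,.2852)-tcp); print("tip",B(127,222,.2105)-tcp)
a,b=B(214,95,.166),B(214,238,.166);print(a,b,np.linalg.norm(a-b),(a+b)/2+.012*np.array([.073,.997,0]))
m2=lambda P:(np.array(proj("wrist",P))-[230,150])*6+2.5
ty=np.array([.075,.997,0]);tx=np.array([-.997,.075,0])
for o in(-.002,0,.002,.004):
  print(o,[m2(tcp+tx*(o+d)+[0,0,-zz])[0] for d,zz in((.014,.04),(.005,.1047),(.003,.1147),(0,.1147),(-.003,.1147))])
```

```text
[[ 0.074   0.9559  0.2843  0.5248]
 [ 0.9973 -0.0704 -0.0226  0.1861]
 [-0.0016  0.2852 -0.9585  0.4502]
 [ 0.      0.      0.      1.    ]]
shoulder [-0.0155  0.0018 -0.04  ]
tip [-0.0045  0.0004 -0.1147]
[0.586  0.1952 0.166 ] [0.6103 0.1937 0.166 ] 0.024296699400522596 [0.599  0.2064 0.166 ]
-0.002 [array([124.7266, 359.3391]), array([126.2753, 253.696 ]), array([126.4403, 246.3639]), array([126.423 , 266.7352]), array([126.406 , 286.9606])]
0 [array([124.7361, 340.2961]), array([126.287 , 239.4753]), array([126.4519, 232.704 ]), array([126.4345, 253.1703]), array([126.4173, 273.4933])]
0.002 [array([124.7461, 321.1049]), array([126.2988, 225.1864]), array([126.4637, 218.9821]), array([126.4461, 239.5418]), array([126.4288, 259.9608])]
0.004 [array([124.7563, 301.7683]), array([126.3108, 210.8309]), array([126.4756, 205.1994]), array([126.4578, 225.8507]), array([126.4403, 246.3639])]
```

Call:
{"api": "move_arm", "payload": {
  "targets": [
    {"linear":[0.0012,0.013,0],"delta_rot":[0,0,0]},
    {"linear":[0.0012,0.013,-0.005],"delta_rot":[0,0,0]},
    {"linear":[0,0,-0.01],"delta_rot":[0,0,0]},
    {"linear":[0,0,-0.01],"delta_rot":[0,0,0]},
    {"linear":[0,0,0],"delta_rot":[0,0,0]},
    {"linear":[0,0,0],"delta_rot":[0,0,0]},
    {"linear":[0,0,0],"delta_rot":[0,0,0]}
  ]
}}

```text
t: 10.83
ee_pos: [0.6014, 0.2064, 0.3008]
ee_rot: [[-0.997, 0.075, -0.0], [0.075, 0.997, -0.001], [0.0, -0.001, -1.0]]
force: [0.0, -0.6, -0.0]
opening: 0.108
```

```bash
python3 snap.py wrist w9
python3 - <<'E'
import cv2,pickle
f=pickle.load(open("pics/w9.pkl","rb"))["frame"]
cv2.imwrite("pics/c11.png",cv2.resize(f[150:250,210:310],None,fx=6,fy=6,interpolation=cv2.INTER_CUBIC))
E
```

```text
10.8833 [0.6014 0.2069 0.3013] [ 0.0744  0.9972 -0.0002] [ 0.4578 -0.5454 -1.8267] 0.11161245198905421 [ 0.0765  0.6671 -0.8368  1.3716  0.4951  1.317   0.7217]
```

View pics/c11.png

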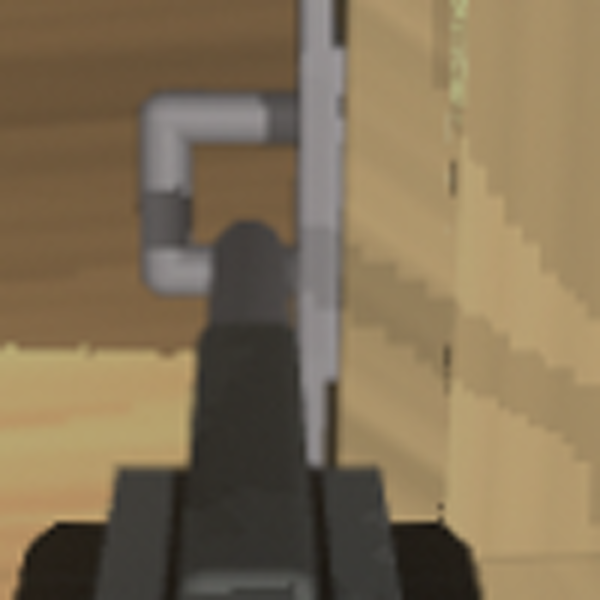

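Call:
{"api": "move_arm", "payload": {
  "targets": [
    {"linear":[-0.0006,-0.0004,-0.008],"delta_rot":[0,0,0]},
    {"linear":[0,0,-0.008],"delta_rot":[0,0,0]},
    {"linear":[0,0,-0.008],"delta_rot":[0,0,0]},
    {"linear":[0,0,-0.006],"delta_rot":[0,0,0]},
    {"linear":[0,0,0],"delta_rot":[0,0,0]},
    {"linear":[0,0,0],"delta_rot":[0,0,0]}
  ]
}}

```text
t: 11.38
ee_pos: [0.6003, 0.2072, 0.2702]
ee_rot: [[-0.997, 0.073, -0.001], [0.073, 0.997, -0.001], [0.001, -0.001, -1.0]]
force: [0.5, -0.1, -1.4]
opening: 0.111
```

```bash
python3 snap.py wrist w10
python3 - <<'E'
import cv2,pickle
f=pickle.load(open("pics/w10.pkl","rb"))["frame"]
cv2.imwrite("pics/c12.png",cv2.resize(f[150:250,210:310],None,fx=6,fy=6,interpolation=cv2.INTER_CUBIC))
E
```

```text
11.4333 [0.6005 0.2075 0.2708] [0.0728 0.9973 0.0001] [-0.0263  0.2449 -0.1997] 0.10896053262967477 [ 0.0754  0.6898 -0.8267  1.4215  0.5149  1.2541  0.7015]
```

View pics/c12.png

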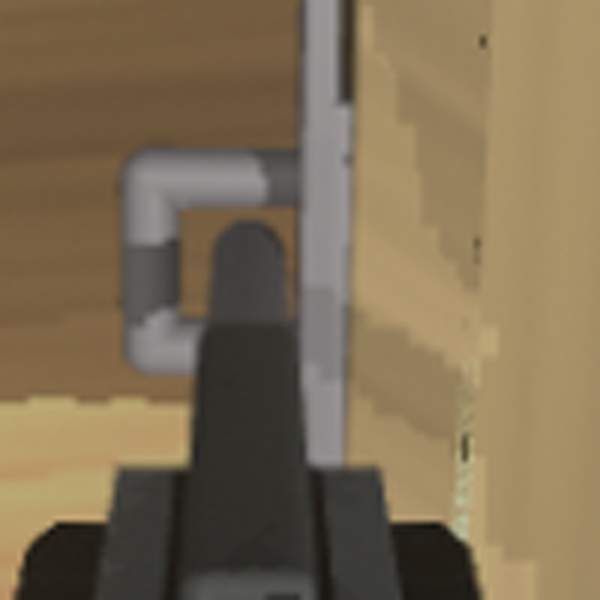

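Call:
{"api": "move_arm", "payload": {
  "targets": [
    {"linear":[0,-0.0008,-0.01],"delta_rot":[0,0,0]},
    {"linear":[0,0,-0.01],"delta_rot":[0,0,0]},
    {"linear":[0,0,-0.01],"delta_rot":[0,0,0]},
    {"linear":[0,0,-0.01],"delta_rot":[0,0,0]},
    {"linear":[0,0,0],"delta_rot":[0,0,0]}
  ]
}}

```text
t: 11.85
ee_pos: [0.5992, 0.2054, 0.2276]
ee_rot: [[-0.997, 0.073, -0.005], [0.073, 0.997, -0.003], [0.005, -0.003, -1.0]]
force: [-0.7, -0.4, -1.6]
opening: 0.108
```

Call:
{"api": "move_arm", "payload": {
  "targets": [
    {"linear":[0,0,-0.007],"delta_rot":[0,0,0]},
    {"linear":[0,0,-0.007],"delta_rot":[0,0,0]},
    {"linear":[0,0,0],"delta_rot":[0,0,0]},
    {"linear":[0,0,0],"delta_rot":[0,0,0]}
  ]
}}

```text
t: 12.18
ee_pos: [0.6003, 0.2065, 0.2165]
ee_rot: [[-0.997, 0.073, -0.001], [0.073, 0.997, -0.0], [0.001, -0.0, -1.0]]
force: [-0.4, 0.6, -0.8]
opening: 0.107
```

Seat gently, in 2 mm steps.

Call:
{"api": "move_arm", "payload": {
  "targets": [
    {"linear":[0,0,-0.002],"delta_rot":[0,0,0]},
    {"linear":[0,0,-0.002],"delta_rot":[0,0,0]},
    {"linear":[0,0,0],"delta_rot":[0,0,0]},
    {"linear":[0,0,0],"delta_rot":[0,0,0]}
  ]
}}

```text
t: 12.52
ee_pos: [0.6005, 0.2065, 0.213]
ee_rot: [[-0.997, 0.073, 0.0], [0.073, 0.997, -0.0], [-0.0, -0.0, -1.0]]
force: [-0.1, 0.5, -0.9]
opening: 0.107
```

Call:
{"api": "move_arm", "payload": {
  "targets": [
    {"linear":[0,0,-0.002],"delta_rot":[0,0,0]},
    {"linear":[0,0,-0.001],"delta_rot":[0,0,0]},
    {"linear":[0,0,0],"delta_rot":[0,0,0]},
    {"linear":[0,0,0],"delta_rot":[0,0,0]}
  ]
}}

```text
t: 12.85
ee_pos: [0.6004, 0.2065, 0.2099]
ee_rot: [[-0.997, 0.073, -0.0], [0.073, 0.997, -0.0], [0.0, -0.0, -1.0]]
force: [-1.2, 0.6, -1.3]
opening: 0.111
```

```bash
python3 snap.py wrist w11
```

```text
12.9 [0.6004 0.2066 0.2099] [ 0.073   0.9973 -0.0001] [-0.2013  0.096  -1.2938] 0.11466829856787959 [ 0.0679  0.7429 -0.7972  1.5049  0.5633  1.1341  0.6584]
```

View pics/w11.png

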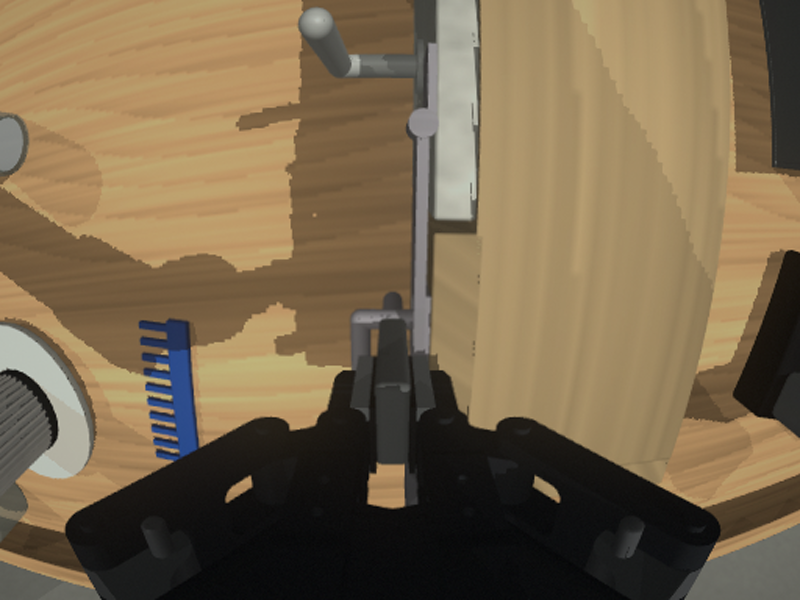

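Call:
{"api": "move_arm", "payload": {
  "targets": [
    {"linear":[0,0,-0.0015],"delta_rot":[0,0,0]},
    {"linear":[0,0,-0.001],"delta_rot":[0,0,0]},
    {"linear":[0,0,0],"delta_rot":[0,0,0]},
    {"linear":[0,0,0],"delta_rot":[0,0,0]}
  ]
}}

```text
t: 13.23
ee_pos: [0.6005, 0.2067, 0.2096]
ee_rot: [[-0.997, 0.073, 0.001], [0.073, 0.997, -0.0], [-0.002, -0.0, -1.0]]
force: [-3.1, -0.9, 7.1]
opening: 0.105
```

Call:
{"api": "move_arm", "payload": {
  "targets": [
    {"linear":[0,0,-0.002],"delta_rot":[0,0,0]},
    {"linear":[0,0,0],"delta_rot":[0,0,0]},
    {"linear":[0,0,0],"delta_rot":[0,0,0]}
  ]
}}

```text
t: 13.48
ee_pos: [0.6005, 0.2068, 0.2095]
ee_rot: [[-0.997, 0.073, 0.003], [0.073, 0.997, -0.001], [-0.003, -0.001, -1.0]]
force: [-4.2, -4.4, 15.6]
opening: 0.112
```

Call:
{"api": "move_arm", "payload": {
  "targets": [
    {"linear":[0,0,0.004],"delta_rot":[0,0,0]},
    {"linear":[0,0,0],"delta_rot":[0,0,0]},
    {"linear":[0,0,0],"delta_rot":[0,0,0]}
  ]
}}

```text
t: 13.73
ee_pos: [0.6007, 0.2067, 0.2097]
ee_rot: [[-0.997, 0.073, 0.001], [0.073, 0.997, 0.0], [-0.001, 0.0, -1.0]]
force: [-0.1, 0.2, 3.2]
opening: 0.104
```

Call:
{"api": "move_arm", "payload": {
  "hand": 170,
  "targets": [
    {"linear":[0,0,0],"delta_rot":[0,0,0]},
    {"linear":[0,0,0],"delta_rot":[0,0,0]},
    {"linear":[0,0,0],"delta_rot":[0,0,0]},
    {"linear":[0,0,0],"delta_rot":[0,0,0]}
  ]
}}

```text
t: 14.07
ee_pos: [0.6003, 0.2065, 0.209]
ee_rot: [[-0.997, 0.073, -0.001], [0.073, 0.997, -0.0], [0.001, -0.0, -1.0]]
force: [-0.0, -0.5, -0.1]
opening: 0.336
```

```bash
python3 snap.py wrist w12
```

```text
14.1167 [0.6004 0.2065 0.2091] [ 0.0729  0.9973 -0.0002] [-0.6894  0.3189 -0.5543] 0.3340582724849599 [ 0.0677  0.7438 -0.7968  1.5056  0.5638  1.133   0.658 ]
```

View pics/w12.png

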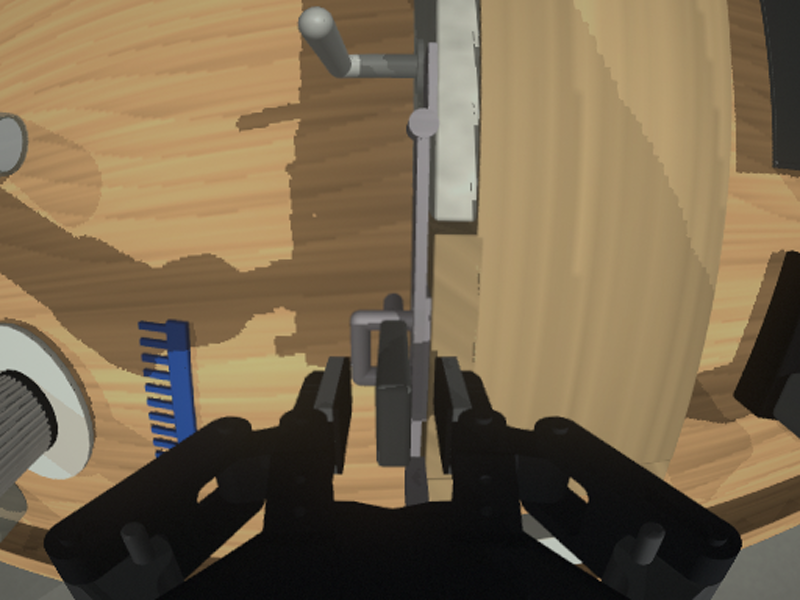

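Call:
{"api": "move_arm", "payload": {
  "targets": [
    {"linear":[0,0,0.01],"delta_rot":[0,0,0]},
    {"linear":[0,0,0.02],"delta_rot":[0,0,0]},
    {"linear":[0,0,0.03],"delta_rot":[0,0,0]},
    {"linear":[0,0,0.03],"delta_rot":[0,0,0]},
    {"linear":[-0.009,-0.001,0],"delta_rot":[0,0,-6]},
    {"linear":[-0.009,-0.001,0],"delta_rot":[0,0,-7]},
    {"linear":[-0.009,-0.001,0],"delta_rot":[0,0,-7]},
    {"linear":[-0.009,-0.001,0],"delta_rot":[0,0,-7]}
  ]
}}

```text
t: 14.78
ee_pos: [0.564, 0.2028, 0.3005]
ee_rot: [[-0.852, 0.523, 0.001], [0.523, 0.852, 0.001], [-0.0, 0.001, -1.0]]
force: [0.1, 0.2, -0.6]
opening: 0.337
```

Call:
{"api": "move_arm", "payload": {
  "targets": [
    {"linear":[-0.009,-0.002,0],"delta_rot":[0,0,-7]},
    {"linear":[-0.009,-0.002,0],"delta_rot":[0,0,-7]},
    {"linear":[-0.009,-0.002,0],"delta_rot":[0,0,-7]},
    {"linear":[-0.009,-0.002,0],"delta_rot":[0,0,-7]},
    {"linear":[-0.009,-0.002,0],"delta_rot":[0,0,-7]},
    {"linear":[-0.01,-0.002,0],"delta_rot":[0,0,-7]},
    {"linear":[-0.01,-0.001,0],"delta_rot":[0,0,-7]},
    {"linear":[-0.01,-0.001,0],"delta_rot":[0,0,-7]}
  ]
}}

```text
t: 15.45
ee_pos: [0.4889, 0.1889, 0.3003]
ee_rot: [[-0.044, 0.999, 0.001], [0.999, 0.044, 0.001], [0.001, 0.001, -1.0]]
force: [-0.8, 0.1, -0.2]
opening: 0.333
```

Call:
{"api": "move_arm", "payload": {
  "targets": [
    {"linear":[-0.0115,0,0],"delta_rot":[0,0,-7]},
    {"linear":[0,0,0],"delta_rot":[0,0,0]},
    {"linear":[0,0,0],"delta_rot":[0,0,0]},
    {"linear":[0,0,0],"delta_rot":[0,0,0]}
  ]
}}

```text
t: 15.78
ee_pos: [0.4786, 0.1888, 0.3]
ee_rot: [[0.07, 0.998, 0.001], [0.998, -0.07, 0.001], [0.001, 0.001, -1.0]]
force: [0.0, -0.4, 0.3]
opening: 0.334
```

```bash
python3 snap.py wrist w13;python3 snap.py scene s13
python3 - <<'E'
import cv2
f=cv2.imread("pics/s13.png"); cv2.imwrite("pics/s13c.png",cv2.resize(f[90:330,330:630],None,fx=2.5,fy=2.5))
E
```

```text
15.8333 [0.4787 0.1886 0.2997] [ 0.9975 -0.0712  0.0007] [ 0.7161 -0.0158 -0.0325] 0.3377281176013001 [-0.0764  0.3865 -0.4868  1.7233  0.2012  1.0806 -0.699 ]
15.8833 [0.4787 0.1885 0.2995] [ 0.9974 -0.0718  0.0004] [ 0.2598 -0.8489  0.7085] 0.3309153727153973 [-0.0763  0.3868 -0.4867  1.7234  0.2011  1.0805 -0.6995]
```

View pics/w13.png

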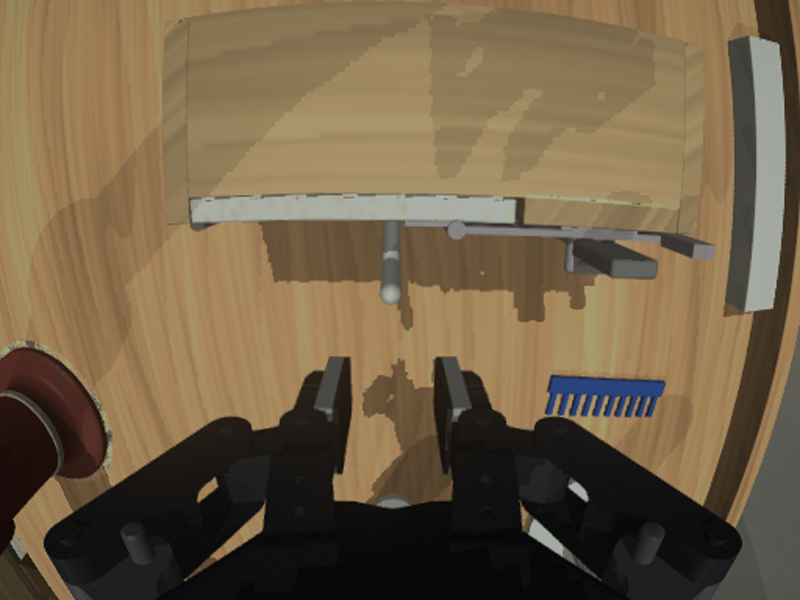

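View pics/s13c.png

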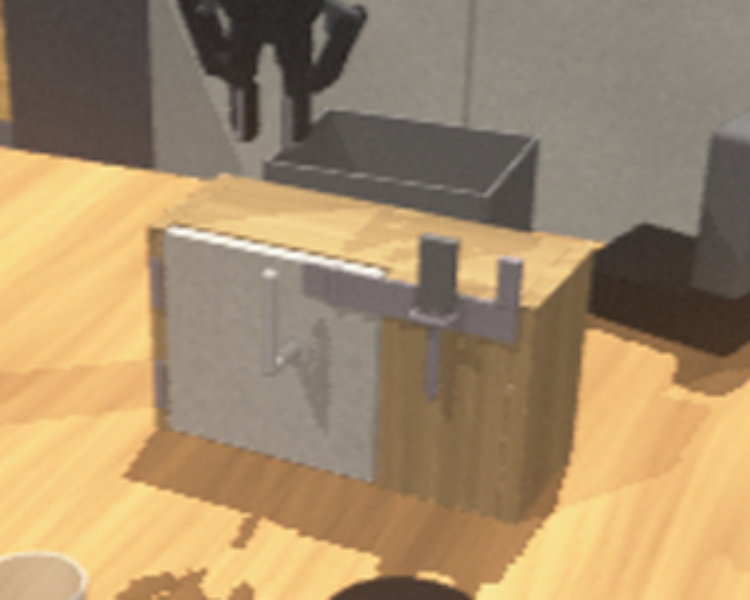

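Run:
```python
import pickle
from h import *
c=pickle.load(open("pics/w13.pkl","rb"))
T["wrist"]=np.array(c["world_from_camera"]);K["wrist"]=(c["fx"],c["cx"],c["cy"])
print(back("wrist",(391/1.5625,294/1.5625),.186))
```

```text
[0.4779 0.1913 0.186 ]
```

Call:
{"api": "move_arm", "payload": {
  "targets": [
    {"linear":[-0.0005,0.0015,-0.03],"delta_rot":[0,0,0]},
    {"linear":[0,0,-0.03],"delta_rot":[0,0,0]},
    {"linear":[0,0,-0.025],"delta_rot":[0,0,0]},
    {"linear":[0,0,0],"delta_rot":[0,0,0]},
    {"linear":[0,0,0],"delta_rot":[0,0,0]}
  ]
}}

```text
t: 16.3
ee_pos: [0.4774, 0.1898, 0.2137]
ee_rot: [[0.072, 0.997, -0.003], [0.997, -0.072, -0.001], [-0.001, -0.003, -1.0]]
force: [-0.3, 0.0, 0.3]
opening: 0.33
```

```bash
python3 snap.py wrist w14
```

```text
16.35 [0.4783 0.1905 0.2151] [ 0.9974 -0.0727  0.0005] [ 0.5164 -0.1161 -0.2416] 0.3304374954741947 [-0.1096  0.4786 -0.4556  1.8465  0.2663  0.8758 -0.7653]
```

View pics/w14.png

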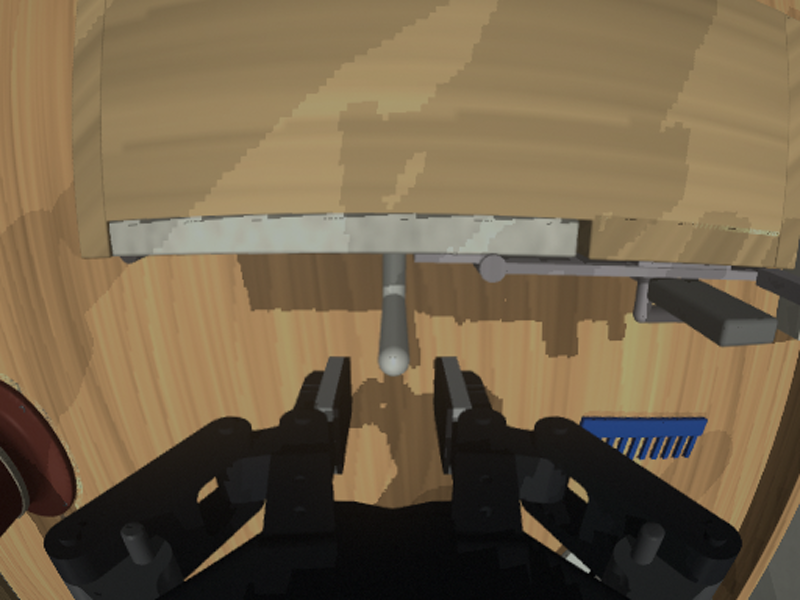

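Centred. Descend and grip.

Call:
{"api": "move_arm", "payload": {
  "targets": [
    {"linear":[0,0,-0.02],"delta_rot":[0,0,0]},
    {"linear":[0,0,-0.02],"delta_rot":[0,0,0]},
    {"linear":[0,0,-0.011],"delta_rot":[0,0,0]},
    {"linear":[0,0,0],"delta_rot":[0,0,0]},
    {"linear":[0,0,0],"delta_rot":[0,0,0]}
  ]
}}

```text
t: 16.77
ee_pos: [0.4786, 0.1907, 0.1649]
ee_rot: [[0.073, 0.997, 0.002], [0.997, -0.073, 0.001], [0.001, 0.002, -1.0]]
force: [1.4, -0.7, 0.8]
opening: 0.333
```

```bash
python3 snap.py wrist w15
```

```text
16.8167 [0.4788 0.1909 0.1652] [ 0.9973 -0.0728  0.0032] [-0.1575  0.0295  0.1778] 0.33799112664398745 [-0.1368  0.5436 -0.423   1.905   0.3155  0.7543 -0.8102]
```

View pics/w15.png

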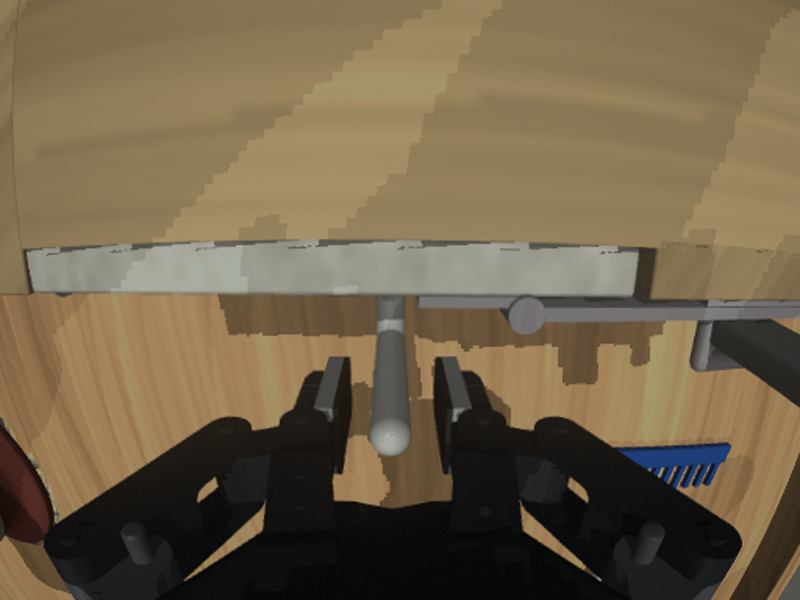

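Call:
{"api": "move_arm", "payload": {
  "hand": 255,
  "grip_force": 50,
  "targets": [
    {"linear":[0,0,0],"delta_rot":[0,0,0]},
    {"linear":[0,0,0],"delta_rot":[0,0,0]},
    {"linear":[0,0,0],"delta_rot":[0,0,0]},
    {"linear":[0,0,0],"delta_rot":[0,0,0]},
    {"linear":[0,0,0],"delta_rot":[0,0,0]}
  ]
}}

```text
t: 17.23
ee_pos: [0.4779, 0.1907, 0.1652]
ee_rot: [[0.073, 0.997, 0.002], [0.997, -0.073, 0.001], [0.001, 0.002, -1.0]]
force: [-1.5, -0.1, 5.5]
opening: 0.127
```

Call:
{"api": "move_arm", "payload": {
  "targets": [
    {"linear":[-0.0001,-0.001,0],"delta_rot":[0,0,0]},
    {"linear":[-0.0001,-0.001,0],"delta_rot":[0,0,0]},
    {"linear":[0,0,0],"delta_rot":[0,0,0]},
    {"linear":[0,0,0],"delta_rot":[0,0,0]}
  ]
}}

```text
t: 17.57
ee_pos: [0.4775, 0.1899, 0.1652]
ee_rot: [[0.072, 0.997, 0.002], [0.997, -0.073, 0.003], [0.003, 0.002, -1.0]]
force: [-0.9, 1.7, 6.5]
opening: 0.124
```

Call:
{"api": "move_arm", "payload": {
  "targets": [
    {"linear":[-0.0001,-0.001,0],"delta_rot":[0,0,0]},
    {"linear":[-0.0001,-0.001,0],"delta_rot":[0,0,0]},
    {"linear":[0,0,0],"delta_rot":[0,0,0]},
    {"linear":[0,0,0],"delta_rot":[0,0,0]}
  ]
}}

```text
t: 17.9
ee_pos: [0.4771, 0.1889, 0.1652]
ee_rot: [[0.072, 0.997, 0.002], [0.997, -0.072, 0.005], [0.005, 0.002, -1.0]]
force: [-2.5, 3.7, 5.9]
opening: 0.124
```

Call:
{"api": "move_arm", "payload": {
  "targets": [
    {"linear":[-0.0001,-0.001,0],"delta_rot":[0,0,0]},
    {"linear":[-0.0001,-0.001,0],"delta_rot":[0,0,0]},
    {"linear":[0,0,0],"delta_rot":[0,0,0]},
    {"linear":[0,0,0],"delta_rot":[0,0,0]}
  ]
}}

```text
t: 18.23
ee_pos: [0.4766, 0.1876, 0.1652]
ee_rot: [[0.072, 0.997, 0.002], [0.997, -0.072, 0.006], [0.006, 0.001, -1.0]]
force: [-2.4, 5.3, 5.5]
opening: 0.126
```

Call:
{"api": "move_arm", "payload": {
  "targets": [
    {"linear":[0,-0.0015,0],"delta_rot":[0,0,0]},
    {"linear":[0,-0.0015,0],"delta_rot":[0,0,0]},
    {"linear":[0,0,0],"delta_rot":[0,0,0]},
    {"linear":[0,0,0],"delta_rot":[0,0,0]}
  ]
}}

```text
t: 18.57
ee_pos: [0.4765, 0.1875, 0.1652]
ee_rot: [[0.07, 0.998, 0.003], [0.998, -0.07, 0.01], [0.01, 0.002, -1.0]]
force: [-3.2, 9.4, 1.6]
opening: 0.123
```

Call:
{"api": "move_arm", "payload": {
  "targets": [
    {"linear":[0,-0.0015,0],"delta_rot":[0,0,0]},
    {"linear":[0,-0.0015,0],"delta_rot":[0,0,0]},
    {"linear":[0,0,0],"delta_rot":[0,0,0]}
  ]
}}

```text
t: 18.82
ee_pos: [0.4765, 0.1873, 0.1653]
ee_rot: [[0.068, 0.998, 0.004], [0.998, -0.068, 0.015], [0.015, 0.003, -1.0]]
force: [-2.0, 13.8, -0.1]
opening: 0.123
```

Call:
{"api": "move_arm", "payload": {
  "targets": [
    {"linear":[0,-0.001,0],"delta_rot":[0,0,0]},
    {"linear":[0,0,0],"delta_rot":[0,0,0]},
    {"linear":[0,0,0],"delta_rot":[0,0,0]}
  ]
}}

```text
t: 19.07
ee_pos: [0.4765, 0.1873, 0.1653]
ee_rot: [[0.067, 0.998, 0.004], [0.998, -0.067, 0.016], [0.017, 0.003, -1.0]]
force: [-1.7, 15.9, -0.8]
opening: 0.126
```

Call:
{"api": "move_arm", "payload": {
  "targets": [
    {"linear":[0,0,0],"delta_rot":[0,0,0]},
    {"linear":[0,0,0],"delta_rot":[0,0,0]},
    {"linear":[0,0,0],"delta_rot":[0,0,0]},
    {"linear":[0,0,0],"delta_rot":[0,0,0]},
    {"linear":[0,0,0],"delta_rot":[0,0,0]},
    {"linear":[0,0,0],"delta_rot":[0,0,0]}
  ]
}}

```text
t: 19.57
ee_pos: [0.4765, 0.1872, 0.1652]
ee_rot: [[0.067, 0.998, 0.004], [0.998, -0.067, 0.016], [0.017, 0.003, -1.0]]
force: [-1.5, 15.5, -0.6]
opening: 0.121
```

Call:
{"api": "move_arm", "payload": {
  "targets": [
    {"linear":[0,0,0],"delta_rot":[0,0,0]},
    {"linear":[0,0,0],"delta_rot":[0,0,0]},
    {"linear":[0,0,0],"delta_rot":[0,0,0]},
    {"linear":[0,0,0],"delta_rot":[0,0,0]},
    {"linear":[0,0,0],"delta_rot":[0,0,0]},
    {"linear":[0,0,0],"delta_rot":[0,0,0]}
  ]
}}

```text
t: 20.07
ee_pos: [0.4764, 0.1873, 0.1653]
ee_rot: [[0.067, 0.998, 0.004], [0.998, -0.067, 0.016], [0.017, 0.003, -1.0]]
force: [-2.7, 15.5, -2.0]
opening: 0.121
```

Call:
{"api": "move_arm", "payload": {
  "targets": [
    {"linear":[0,0,0],"delta_rot":[0,0,0]},
    {"linear":[0,0.003,0],"delta_rot":[0,0,0]},
    {"linear":[0,0.003,0],"delta_rot":[0,0,0]},
    {"linear":[0,0.002,0],"delta_rot":[0,0,0]},
    {"linear":[0,0,0],"delta_rot":[0,0,0]}
  ]
}}

```text
t: 20.48
ee_pos: [0.4768, 0.1881, 0.1652]
ee_rot: [[0.071, 0.997, 0.002], [0.997, -0.071, 0.004], [0.004, 0.002, -1.0]]
force: [-3.8, 3.6, 6.7]
opening: 0.127
```

Call:
{"api": "move_arm", "payload": {
  "hand": 170,
  "targets": [
    {"linear":[0,0,0],"delta_rot":[0,0,0]},
    {"linear":[0,0,0],"delta_rot":[0,0,0]},
    {"linear":[0,0,0],"delta_rot":[0,0,0]},
    {"linear":[0,0,0],"delta_rot":[0,0,0]}
  ]
}}

```text
t: 20.82
ee_pos: [0.477, 0.1843, 0.1633]
ee_rot: [[0.074, 0.997, -0.0], [0.997, -0.074, -0.001], [-0.001, 0.0, -1.0]]
force: [-0.4, -0.2, 0.4]
opening: 0.334
```

Call:
{"api": "move_arm", "payload": {
  "targets": [
    {"linear":[0,0,0.01],"delta_rot":[0,0,0]},
    {"linear":[0,0,0.02],"delta_rot":[0,0,0]},
    {"linear":[0,0,0.03],"delta_rot":[0,0,0]},
    {"linear":[0,0,0.03],"delta_rot":[0,0,0]},
    {"linear":[0,0,0.02],"delta_rot":[0,0,0]},
    {"linear":[-0.02,-0.03,0],"delta_rot":[0,0,0]},
    {"linear":[-0.01,-0.03,0],"delta_rot":[0,0,0]},
    {"linear":[0,0,0],"delta_rot":[0,0,0]}
  ]
}}

```text
t: 21.48
ee_pos: [0.4451, 0.1185, 0.2739]
ee_rot: [[0.08, 0.997, -0.002], [0.997, -0.08, -0.007], [-0.007, -0.001, -1.0]]
force: [0.4, -0.3, -1.2]
opening: 0.333
```

```bash
python3 snap.py wrist w16;python3 snap.py scene s16;python3 snap.py top t16
python3 - <<'E'
import cv2
f=cv2.imread("pics/s16.png"); cv2.imwrite("pics/s16c.png",cv2.resize(f[110:330,370:630],None,fx=2.7,fy=2.7))
E
```

```text
21.5333 [0.4462 0.1214 0.2741] [ 0.9969 -0.0787  0.0003] [-0.295  -0.4959 -0.4079] 0.3348042551335969 [ 0.0497  0.3286 -0.486   1.8918  0.1875  0.9664 -0.6003]
21.5833 [0.4469 0.1236 0.2742] [ 0.9971 -0.0761  0.0011] [-0.014   0.5462  0.5409] 0.3367019939244636 [ 0.0478  0.33   -0.488   1.8898  0.1869  0.9655 -0.6007]
21.6333 [0.4471 0.125  0.2741] [ 0.9973 -0.0739  0.0011] [-0.2948  0.7303  0.5217] 0.3324890053339891 [ 0.0464  0.331  -0.4892  1.8887  0.1867  0.9653 -0.6008]
```

View pics/w16.png

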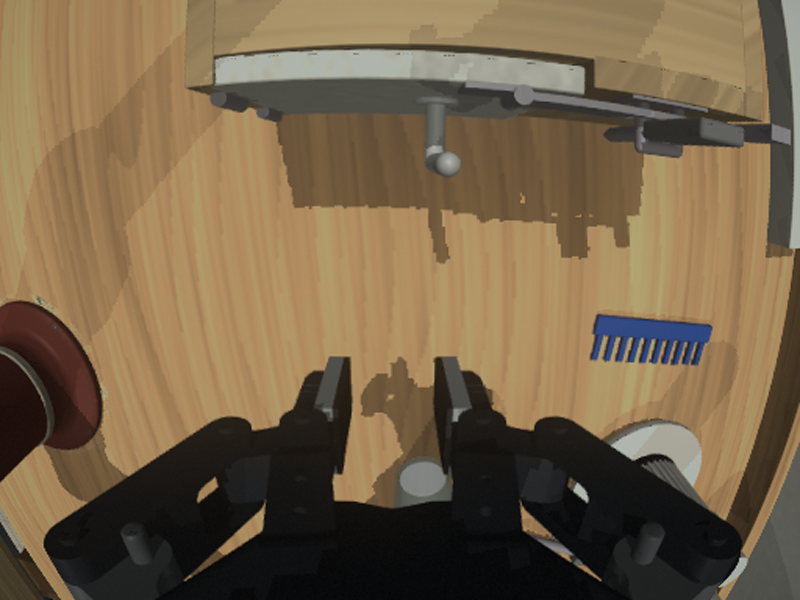

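View pics/s16c.png

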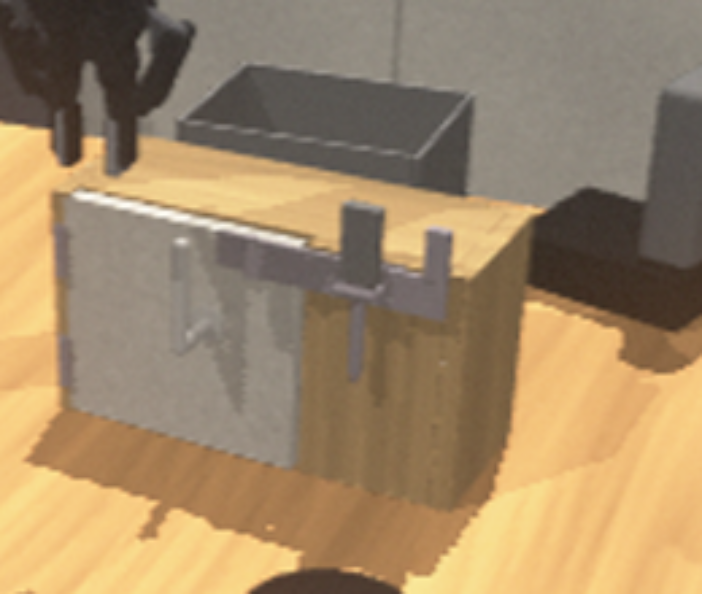

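View pics/t16.png

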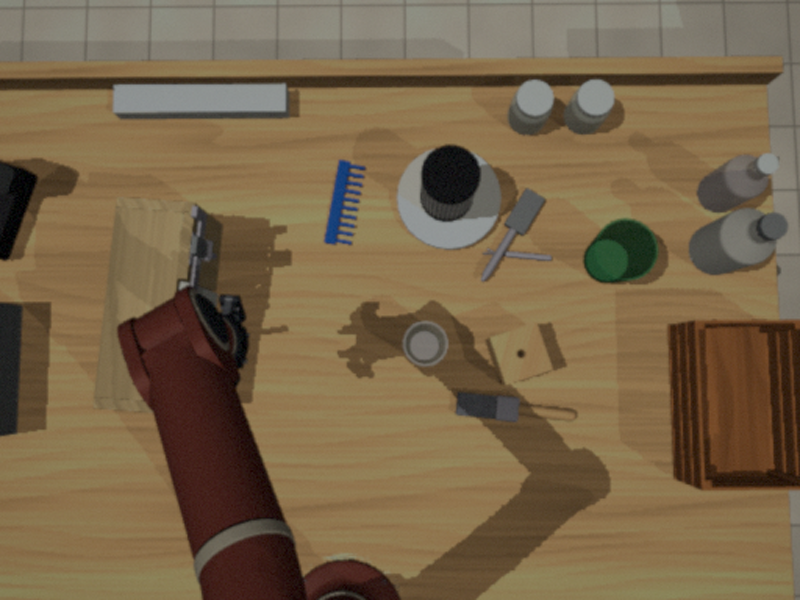

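Run:
```python
import cv2,pickle
f=pickle.load(open("pics/w16.pkl","rb"))["frame"]
cv2.imwrite("pics/c16.png",cv2.resize(f[45:110,360:512],None,fx=5,fy=5,interpolation=cv2.INTER_CUBIC))
```

```text
(no output)
```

View pics/c16.png

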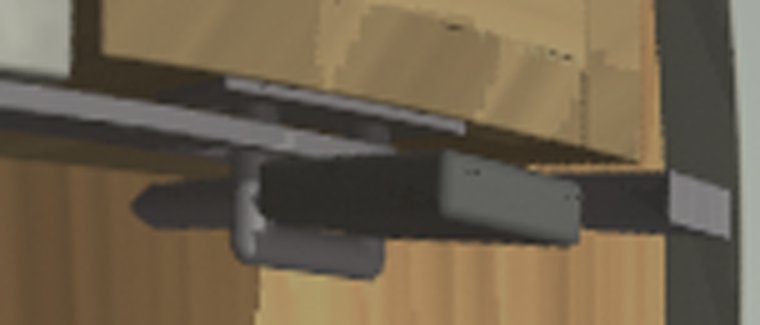

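```bash
python3 -c "
from plant import robot
print(robot.job_done())"
```

```text
the job is handed in; nothing more can be done
None
```

The locker is locked, the pull test held, and the job was handed in at about 21.6 s.

- **Hasp:** I pushed it shut until it met a firm stop at about 6 N.
- **Pin:** I took the smaller pin from the keeper block and lowered it through the staple loop in front of the hasp, onto its shoulders. A rising upward force showed it had seated.
- **Pull test:** I pulled the handle straight out at about 15.5–15.9 N for just over 1 s, then let go. The highest reading was 15.9 N. The door moved about 3 mm, within its play, and then stayed rigid.

**Last pictures:**
- The pin hangs upright on its shoulders in front of the hasp, and the gripper is clear of everything.
- The door and strap rest a few millimetres out, within the lock's play. I did not push them back.

**Other things on the bench:** the larger look-alike pin stood on its tip at the start and now lies on its side next to the seam ripper. It was already down in the picture at 3.65 s, before I reached for the pin. My planned path stayed well clear of it, and I saw no contact force. I did not touch it or try to stand it up. The other things on the bench look unmoved.

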